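# Flip the drying coaster onto the tray with the slotted spatula

## Robot

A 7-joint arm with a two-finger parallel gripper is mounted at the origin on the work surface. World frame = base frame: x ahead of the robot, y to its left, z up, the work surface at z = 0. Lengths are in m, angles in rad, forces in N, time in s.
With the tool pointing down it reaches from about 0.425 to 0.825 m from the base axis. Payload 3.6 kg.
Tool frame: the origin (TCP) lies at the very end of the fingers, on their centre line; the grasp point (between the pads) lies 19 mm behind it; z points along the fingers, y is the direction in which the jaws open and shut (so a half turn about z gives the same grasp; the last joint's range is limited). The gripper opens to 93 mm and grips with 3 to 60 N. Pads are 15 mm wide; open, the fingers measure 128 mm over their backs; the gripper's body (75 mm by 188 mm) begins 65 mm behind the grasp point.
Start: joints at [1.141, 0.615, -0.013, 1.423, 0.008, 1.103, -0.04], TCP at [0.255, -0.598, 0.189] pointing down, gripper open.
Joint ranges: [-3.12, 3.12], [-0.3, 2.06], [-1.34, 1.32], [0.26, 2.42], [-1.36, 4.5], [0.01, 1.98], [-2.84, 2.84]. Speed limits (rad/s): [2.79, 2.79, 3.14, 3.14, 3.14, 3.14, 3.14].

## Interface

Orientations are given as a unit quaternion [w, x, y, z].
In Python, from bench import monitor, vision, bot gives the robot as it stands.
- The arm moves only by the tool servo_tool, never from a script. Its argument "moves" is a list that holds one entry, the list of rows, each a list of 5 numbers: the shift along the world's x, y, z in cm, then the turn about the world's z in degrees, then the gripper command: -1 is shut, 1 is fully open, values between are in proportion. A call has exactly 8 rows; each row is the pose to reach, as a shift and turn from the pose measured when the call began; what a row does not reach only later rows make up. A row lasts 1/12 s, in which the tool goes at most 41.7 mm and 7.16 degrees, less where a joint would pass 70% of its speed; a pose out of reach is approached as far as the arm can. A call with a gripper value outside its range is refused whole. The fingers move at their own pace and stop on an object; "grip_force" is the grip in N (left out, the last holds). Time passes only in rows, so rows that repeat a pose let the fingers close, or fill a call up. It gives the time, the measured TCP pose, the force and the opening at its end, in the units of the state.
- monitor.read_state(): the state, without advancing time (a new reading comes with each control period).
- vision.camera(name): name is "side" or "top"; returns a dict with "frame" (384x512x3 uint8, blue, green, red), "camera_matrix" (3x3 intrinsics, pixels), "k1" (the pictures are not rectified: a ray, as slopes to the right and down, at radius r is drawn at 1 + k1 r^2 times it, then the intrinsics apply), "R" (3x3) and "t" (3): a world point X has camera coordinates R X + t. Camera axes: x right, y down, z forward; pixel columns grow to the right and rows downward; lengths in m; the calibration is good to about 2 mm. A picture is of the moment at which its call begins. There is no depth.
- bot.finish_job(): hands the job in, once; it reports no verdict.
The state is a dict: "clock": time; "q": joint angles; "joint_velocities": joint speeds; "joint_efforts": joint torques, N m; "tool_pos": TCP position; "ee_rot": TCP orientation; "contact_force": force on the tool from outside, world axes, zero at the start; "wrist_torque": the same for the moment, N m; "width": finger opening in m.
Only numpy, scipy, OpenCV 4.12 (cv2) and the standard library are available. Lean on these libraries where they do the work, as an engineer would, in place of code of your own. Each camera call takes 0.05 s, during which the arm holds its last target.

## Task

The wooden coaster drying on its little post has its blue face underneath: lift it off with the red-handled slotted spatula and, with a turn of the wrist low over the white tray, tip it over so that it ends up lying flat inside the tray, blue face up. Do not touch the coaster with the gripper, do not tip it over high in the air, and leave the glass cube where it is. Finally put the spatula back on its wooden rest just as it was and let go.

Things in the scene. Friction and masses are not known exactly. Their poses are not given: they have to be found in the camera images.
- coaster: Square coaster 90x90x8 mm, about 60 g. Origin at its centre; x, y along its sides, z out of the bare wood face (up at first); other face blue. Lies centred and parallel on a fixed dark post, 60 mm along x, 24 mm along y, top 45 mm above table, so it overhangs 33 mm on both y sides (post foot 90x50, 6 mm high). Its -x side, towards the robot, is free for the spatula to slide in along +x.
- spatula: Fork, 150 g. Origin: centre of its underside; x to tips, y left, z up. Tines 3 mm thick, x -50..50, |y| 22..51 mm, slot open in front; heel to x -70. Lip on right edge, y -54..-51, top at z 7: a coaster leans on it when the right side turns down, topples over it past vertical. Red handle 18x18 mm from (-85,0,0) along (0,.707,.707), 10..120 mm; side faces look along +-x; grip 85 mm along.
- tray: Fixed white tray 210x210 mm, right (-y) of the post. Origin: centre of its underside, on the table; floor 6 mm thick, inside 200x200, rim 12 mm high. Further right the spatula lies on its fixed wooden 45 degree rest (100 mm long, 92 high, ledge below), right edge low, red handle straight up, top about 174 mm above the table, free all round; put back in the same pose it stays.
- glass_cube: Clear glass cube, 50 mm, about 300 g, loose on the table between robot and tray or beyond the tray; origin at the centre of its underside. To be left alone.
Things that resemble listed ones, but are neither listed nor needed, are in the scene too. Of the things like the coaster, leave any that is pink or turquoise; of the rest the larger one is meant.

How it is judged:
By the outcome, as a careful person would: the job done as asked, in the order asked, and still so for the second after the job is handed in, with the robot touching nothing.
It also fails if it takes over 56 s, if anything falls off the work surface, if the arm or the gripper's body presses on something with over 40 N, if the wrist force passes 120 N, or if a joint passes its speed limit or range.

## Working session

There is one attempt and no reset: what is moved stays moved. The work goes in short steps, Python scripts to look and compute and a tool call to move; the robot and the scene stay as the last step left them, time stands still between calls to the robot, and variables do not carry over. Pictures are saved under pics/ and viewed, and the job is handed in when it is done.

Besides the shell and the picture viewer there is one more tool, called after "Call:" as name([rows], argument=value, ...), one row to a line, values as JSON. servo_tool: Moves the arm, as the interface text tells. Its arguments: {"type":"object","properties":{"moves":{"type":"array"},"grip_force":{"type":"number"}},"required":["moves"]}

```bash
ls -la; mkdir -p pics
python3 - <<'E'
from bench import monitor, vision, bot
import cv2
print(monitor.read_state())
for n in ("side","top"):
    c=vision.camera(n); cv2.imwrite(f"pics/{n}0.png",c["frame"]); print(n,c["camera_matrix"],c["k1"],c["R"],c["t"])
E
```

```text
total 12
drwxr-xr-x  3 agent agent 4096 Dec  6 13:31 .
drwxr-xr-x 23 root  root  4096 Dec  6 13:31 ..
drwxr-xr-x  2 agent agent 4096 Dec  6 13:31 pics
{'clock': 0.0, 'q': array([ 1.14049757,  0.61590239, -0.01262222,  1.42486735,  0.00809933,
        1.10340297, -0.04038588]), 'joint_velocities': array([ 1.39788505e-03, -3.97320357e-04, -8.09692698e-05, -2.33266530e-04,
        7.22529356e-04,  3.14230972e-04, -1.68402537e-05]), 'joint_efforts': array([ 3.57588033e-04, -4.58935547e+01,  2.08870322e-01, -1.65744907e+01,
       -6.10563532e-02,  2.05146923e-02,  2.51149731e-04]), 'tool_pos': array([ 0.25506842, -0.59693124,  0.18790263]), 'ee_rot': array([-1.23598395e-03,  9.79678165e-01,  2.00571915e-01, -2.69310030e-04]), 'contact_force': array([-0.1666152 ,  0.04204566,  0.90203074]), 'wrist_torque': array([0.07837376, 0.01138434, 0.02094599]), 'width': 0.09283896426519998}
side [[438.45870372   0.         248.14167403]
 [  0.         438.45870372 194.07909783]
 [  0.           0.           1.        ]] -0.017311465703477826 [[-0.90238763 -0.43030675 -0.02307973]
 [-0.25286256  0.57212035 -0.78021717]
 [ 0.3489371  -0.69822232 -0.62508279]] [0.5297948  0.20550292 1.13535297]
top [[492.36050711   0.         250.97905283]
 [  0.         492.36050711 191.89991965]
 [  0.           0.           1.        ]] -0.13377257460411537 [[ 0.02535195 -0.99959437  0.01297594]
 [-0.98253363 -0.0273087  -0.18407037]
 [ 0.18435007 -0.00808275 -0.98282741]] [-0.00430133  0.60498877  1.14814445]
```

View pics/side0.png

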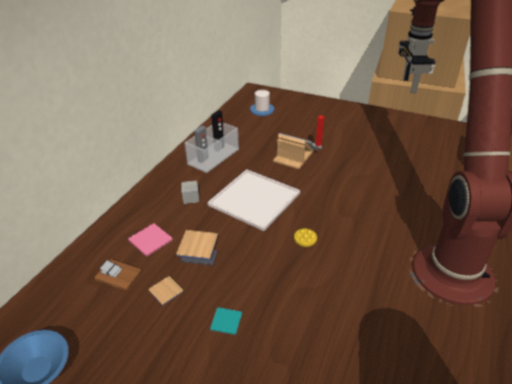

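View pics/top0.png

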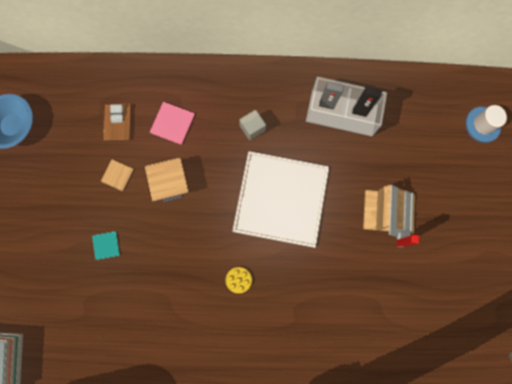

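```bash
cat > h.py <<'E'
import numpy as np, cv2
from bench import monitor, vision, bot
from scipy.spatial.transform import Rotation as Ro
def cam(n,save=None):
    c=vision.camera(n)
    if save: cv2.imwrite(f"pics/{save}.png",c["frame"])
    return c
def ray(c,uv):
    K=c["camera_matrix"]; 
    p=cv2.undistortPoints(np.array([[uv]],float),K,np.array([c["k1"],0,0,0,0.]))[0,0]
    d=c["R"].T@np.array([p[0],p[1],1]); o=-c["R"].T@c["t"]; return o,d/np.linalg.norm(d)
def onz(c,uv,z):
    o,d=ray(c,uv); return o+d*(z-o[2])/d[2]
def tri(c1,u1,c2,u2):
    o1,d1=ray(c1,u1);o2,d2=ray(c2,u2)
    A=np.stack([d1,-d2],1); s=np.linalg.lstsq(A,o2-o1,rcond=None)[0]
    a=o1+d1*s[0];b=o2+d2*s[1]; return (a+b)/2,np.linalg.norm(a-b)
def proj(c,X):
    X=np.atleast_2d(np.asarray(X,float)); r=cv2.Rodrigues(c["R"])[0]
    return cv2.projectPoints(X,r,np.array(c["t"],float),c["camera_matrix"],np.array([c["k1"],0,0,0,0.]))[0][:,0]
def st():
    s=monitor.read_state(); R=Ro.from_quat(np.roll(s["ee_rot"],-1)).as_matrix()
    print("t %.2f tcp %s z-axis %s y-axis %s w %.4f F %s"%(s["clock"],s["tool_pos"].round(4),R[:,2].round(3),R[:,1].round(3),s["width"],s["contact_force"].round(1))); print("q",s["q"].round(3)); return s,R
E
python3 - <<'E'
from h import *
S=cam("side");T=cam("top")
def crop(c,x0,y0,x1,y1,k,n): cv2.imwrite(f"pics/{n}.png",cv2.resize(c["frame"][y0:y1,x0:x1],None,fx=k,fy=k,interpolation=cv2.INTER_CUBIC))
crop(T,355,170,435,260,8,"t_sp"); crop(S,260,105,340,175,9,"s_sp")
crop(T,90,140,200,210,7,"t_co"); crop(S,130,220,230,310,7,"s_co")
E
```

```text
(no output)
```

View pics/t_sp.png

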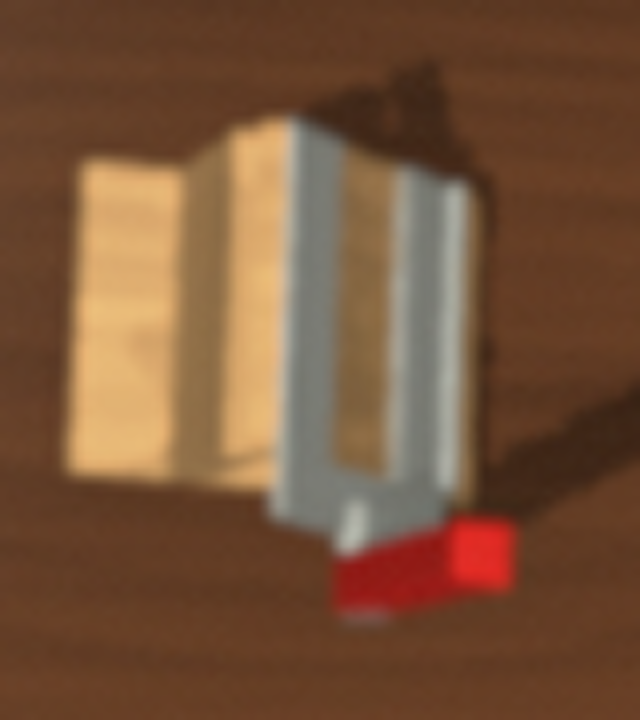

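View pics/s_sp.png

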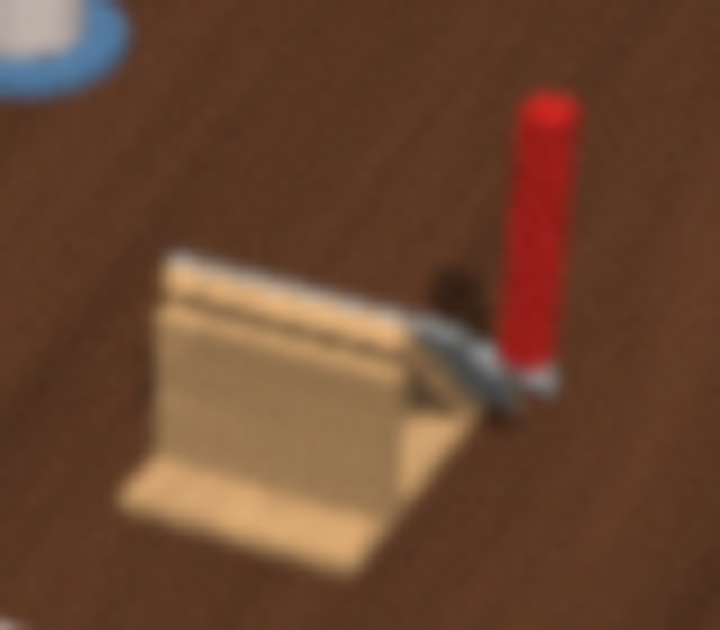

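View pics/t_co.png

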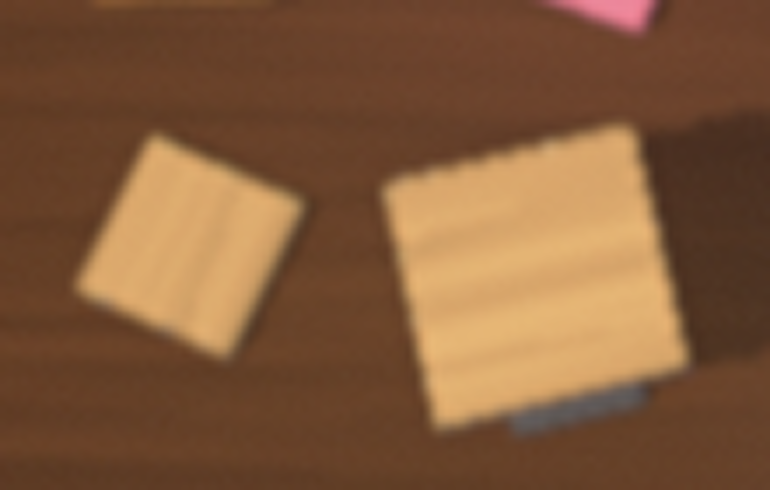

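View pics/s_co.png

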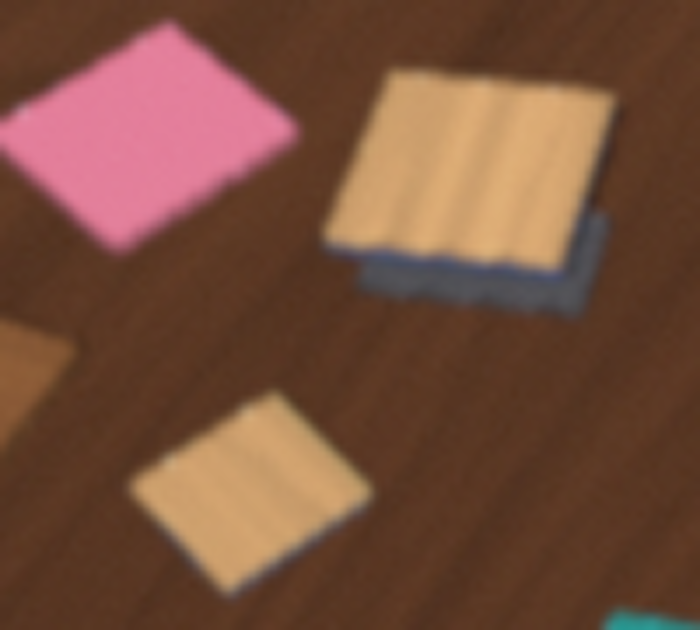

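Run:
```python
from h import *
S=cam("side");T=cam("top")
co=[onz(T,(90+a/7,140+b/7),.053)[:2] for a,b in [(383,187),(632,125),(688,366),(436,430)]]
co=np.array(co); print("coaster top",co.round(4),co.mean(0).round(4))
for a,b in [(0,1),(1,2),(2,3),(3,0)]:
    d=co[b]-co[a]; print(np.linalg.norm(d).round(4),np.degrees(np.arctan2(d[1],d[0])).round(1))
cs=np.array([onz(S,(130+a/7,220+b/7),.053)[:2] for a,b in [(390,68),(616,96),(562,272),(325,242)]]); print("side",cs.round(4),cs.mean(0).round(4))
P,e=tri(T,(415.25,239.5),S,(321.2,116.9)); print("handle top",P.round(4),e.round(4))
for z in (.07,.02):
  A=[onz(T,(355+a/8,170+b/8),z)[:2] for a,b in [(295,118),(272,515),(455,185),(440,485)]]
  A=np.array(A); print(z,A.round(4),[np.degrees(np.arctan2(*(A[i]-A[i+1])[::-1])).round(1) for i in (0,2)])
for n,c in(("T",T),("S",S)):
  f=c["frame"].astype(int); m=((f.min(2)>170)&(f.max(2)-f.min(2)<45)).astype(np.uint8)
  k,l,s,ce=cv2.connectedComponentsWithStats(m); i=1+np.argmax(s[1:,4]); 
  cn=cv2.findContours((l==i).astype(np.uint8),cv2.RETR_EXTERNAL,cv2.CHAIN_APPROX_NONE)[0][0]
  h=cv2.convexHull(cn); ap=cv2.approxPolyDP(h,6,True)[:,0]; print(n,s[i],ap.tolist())
  q=np.array([onz(c,tuple(map(float,p)),.012)[:2] for p in ap]); print(q.round(4),q.mean(0).round(4))
  (r)=cv2.minAreaRect(np.array([onz(c,tuple(map(float,p[0])),.012)[:2] for p in h],np.float32)); print(r)
```

```text
coaster top [[0.6618 0.2774]
 [0.6868 0.1898]
 [0.6003 0.1655]
 [0.575  0.2529]] [0.631  0.2214]
0.0911 -74.1
0.0899 -164.3
0.091 106.1
0.0902 15.8
side [[0.6868 0.1886]
 [0.5976 0.166 ]
 [0.5713 0.2557]
 [0.6591 0.2789]] [0.6287 0.2223]
handle top [ 0.4853 -0.3533  0.173 ] 0.0016
0.07 [[ 0.6298 -0.3343]
 [ 0.5072 -0.3241]
 [ 0.6102 -0.3844]
 [ 0.5174 -0.3767]] [np.float64(-4.8), np.float64(-4.7)]
0.02 [[ 0.6404 -0.3495]
 [ 0.5125 -0.3389]
 [ 0.62   -0.4018]
 [ 0.5231 -0.3937]] [np.float64(-4.8), np.float64(-4.7)]
T [ 234  152   94   95 6546] [[249, 152], [327, 167], [314, 246], [234, 230]]
[[ 0.7177  0.0192]
 [ 0.6839 -0.1827]
 [ 0.48   -0.1496]
 [ 0.515   0.0514]] [ 0.5991 -0.0654]
((0.5991532802581787, -0.06525936722755432), (0.20744705200195312, 0.2097986489534378), 80.54247283935547)
S [ 209  171   90   57 2793] [[209, 202], [246, 171], [298, 191], [264, 227]]
[[ 0.7143  0.016 ]
 [ 0.6803 -0.1793]
 [ 0.4808 -0.1475]
 [ 0.5119  0.0503]] [ 0.5968 -0.0651]
((0.5968139171600342, -0.06423646211624146), (0.21018464863300323, 0.2090129554271698), 80.48335266113281)
```

Call:
servo_tool([
  [[0,0,20,0,1],[0,0,40,0,1],[0,0,60,0,1],[0,0,80,0,1],[0,0,80,0,1],[0,0,80,0,1],[0,0,80,0,1],[0,0,80,0,1]],
])

```text
clock: 0.97
tool_pos: [0.2543, -0.5955, 0.5197]
ee_rot: [0.006, 0.98, 0.201, 0.002]
contact_force: [-26.2, 52.0, -0.1]
width: 0.0931
```

```bash
python3 -c "
from h import *
st()"
```

```text
t 0.97 tcp [ 0.2543 -0.5955  0.5197] z-axis [ 0.006 -0.01  -1.   ] y-axis [ 0.394 -0.919  0.012] w 0.0931 F [-26.2  52.   -0.1]
q [ 1.099  0.586  0.112  0.563 -0.069  1.983 -0.002]
```

Call:
servo_tool([
  [[0,0,-3,6,1],[2,2,-6,12,1],[5,5,-8,19,1],[8,8,-10,26,1],[11,11,-12,33,1],[13,14,-14,40,1],[16,17,-16,47,1],[18,19,-18,54,1]],
])

```text
clock: 1.63
tool_pos: [0.4279, -0.4115, 0.3468]
ee_rot: [0.005, 0.779, 0.626, 0.004]
contact_force: [1.5, -0.5, 0.6]
width: 0.0929
```

```bash
python3 -c "
from h import *
st()"
```

```text
t 1.63 tcp [ 0.4279 -0.4115  0.3468] z-axis [ 0.014 -0.003 -1.   ] y-axis [ 0.976 -0.215  0.014] w 0.0929 F [ 1.5 -0.5  0.6]
q [ 0.82   0.42  -0.142  1.324  0.052  1.39   0.465]
```

Call:
servo_tool([
  [[2,2,-3,2,1],[4,4,-6,5,1],[5.7,5.9,-9,7.6,1],[5.7,5.9,-12,7.6,1],[5.7,5.9,-14,7.6,1],[5.7,5.9,-14,7.6,1],[5.7,5.9,-14,7.6,1],[5.7,5.9,-14,7.6,1]],
])

```text
clock: 2.3
tool_pos: [0.4856, -0.3535, 0.2084]
ee_rot: [0.006, 0.737, 0.676, 0.005]
contact_force: [0.2, -0.5, -0.2]
width: 0.093
```

```bash
python3 -c "
from h import *
s,R=st()
S=cam('side');T=cam('top')
for c,n,(x0,y0,x1,y1) in((S,'s1',(250,60,370,180)),(T,'t1',(340,150,460,290))):
    cv2.imwrite(f'pics/{n}.png',cv2.resize(c['frame'][y0:y1,x0:x1],None,fx=4,fy=4,interpolation=cv2.INTER_CUBIC)); print(proj(c,s['tool_pos']).round(1), proj(c,[.485,-.353,.173]).round(1))
"
```

```text
t 2.30 tcp [ 0.4856 -0.3535  0.2084] z-axis [ 0.016 -0.003 -1.   ] y-axis [ 0.996 -0.085  0.016] w 0.0930 F [ 0.2 -0.5 -0.2]
q [ 0.712  0.517 -0.184  1.558  0.097  1.061  0.42 ]
[[321.7 107.1]] [[321. 117.]]
[[421.  238.2]] [[415.2 240. ]]
```

View pics/s1.png

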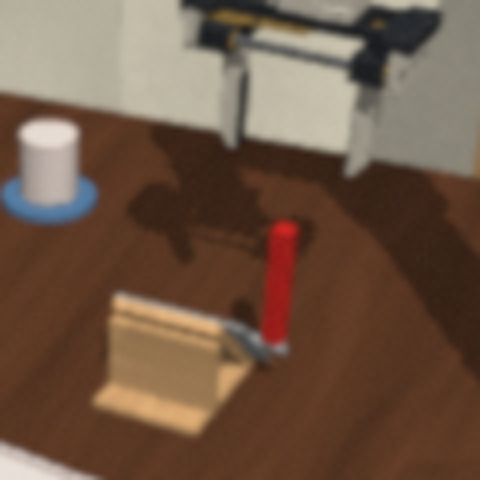

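View pics/t1.png

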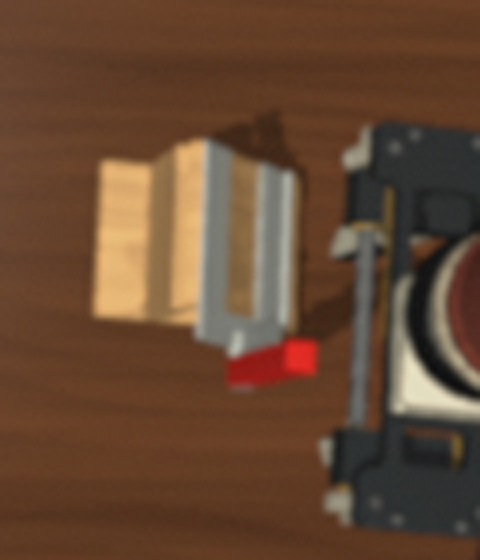

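Call:
servo_tool([
  [[0,0,-3,0,1],[0,0,-6,0,1],[0,0,-8.9,0,1],[0,0,-8.9,0,0],[0,0,-8.9,0,-1],[0,0,-8.9,0,-1],[0,0,-8.9,0,-1],[0,0,-8.9,0,-1]],
], grip_force=30)

```text
clock: 3.07
tool_pos: [0.4872, -0.3545, 0.1223]
ee_rot: [0.009, 0.737, 0.676, 0.006]
contact_force: [0.5, 0.4, 0.1]
width: 0.0642
```

```bash
python3 -c "
from h import *
s,R=st();print(s['wrist_torque'])"
```

```text
t 3.07 tcp [ 0.4872 -0.3545  0.1223] z-axis [ 0.021 -0.006 -1.   ] y-axis [ 0.996 -0.085  0.021] w 0.0642 F [0.5 0.4 0.1]
q [ 0.704  0.605 -0.173  1.667  0.121  0.859  0.399]
[-0.02576594 -0.06161845 -0.00872843]
```

Call:
servo_tool([
  [[-0.1,0.1,-0.3,0,-1],[-0.1,0.1,-0.3,0,-1],[-0.1,0.1,-0.3,0,-1],[-0.1,0.1,-0.3,0,-1],[-0.1,0.1,-0.3,0,-1],[-0.1,0.1,-0.3,0,-1],[-0.1,0.1,-0.3,0,-1],[-0.1,0.1,-0.3,0,-1]],
], grip_force=30)

```text
clock: 3.73
tool_pos: [0.4865, -0.3535, 0.1193]
ee_rot: [0.009, 0.736, 0.676, 0.006]
contact_force: [0.5, 0.6, -1.0]
width: 0.0182
```

```bash
python3 -c "
from h import *
s,R=st();print(s['wrist_torque'])"
```

```text
t 3.73 tcp [ 0.4865 -0.3535  0.1193] z-axis [ 0.021 -0.006 -1.   ] y-axis [ 0.996 -0.085  0.022] w 0.0182 F [ 0.5  0.6 -1. ]
q [ 0.703  0.606 -0.172  1.675  0.122  0.85   0.398]
[-0.0112273  -0.20902563  0.00342448]
```

Call:
servo_tool([
  [[0,0,2,0,-1],[0,0,5,0,-1],[0,0,8,0,-1],[0,0,11,0,-1],[0.3,3,12,-1,-1],[0.6,6.5,12,-2,-1],[0.9,10,12,-3,-1],[1.2,13.5,12,-4,-1]],
], grip_force=45)

```text
clock: 4.4
tool_pos: [0.4978, -0.217, 0.2391]
ee_rot: [0.009, 0.76, 0.65, 0.005]
contact_force: [0.9, 0.2, -1.9]
width: 0.0179
```

```bash
python3 -c "
from h import *
s,R=st();print(s['wrist_torque']);cam('side','s2');cam('top','t2')"
```

```text
t 4.40 tcp [ 0.4978 -0.217   0.2391] z-axis [ 0.02  -0.007 -1.   ] y-axis [ 0.988 -0.156  0.021] w 0.0179 F [ 0.9  0.2 -1.9]
q [ 0.507  0.394 -0.196  1.676  0.086  1.058  0.127]
[ 0.06847588 -0.02812284 -0.0774831 ]
```

View pics/s2.png

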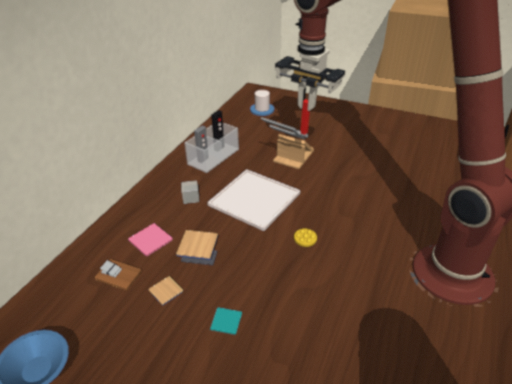

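Call:
servo_tool([
  [[0.3,3.5,0,0,-1],[0.6,7,0,0,-1],[1,11,-1,0,-1],[1.3,14,-3,0,-1],[1.4,15,-6,-0.5,-1],[1.4,15,-9,-0.5,-1],[1.4,15,-11.4,-0.5,-1],[1.4,15,-11.4,-0.5,-1]],
], grip_force=45)

```text
clock: 5.17
tool_pos: [0.5089, -0.0594, 0.1206]
ee_rot: [0.003, 0.758, 0.652, 0.003]
contact_force: [-1.0, 0.3, -1.9]
width: 0.0177
```

```bash
python3 -c "
from h import *
s,R=st();print(s['wrist_torque']);cam('side','s3');cam('top','t3')"
```

```text
t 5.17 tcp [ 0.5089 -0.0594  0.1206] z-axis [ 0.009 -0.001 -1.   ] y-axis [ 0.989 -0.15   0.009] w 0.0177 F [-1.   0.3 -1.9]
q [ 0.221  0.493 -0.215  1.907  0.15   0.748 -0.229]
[-0.0130858   0.18606382  0.01475665]
```

View pics/s3.png

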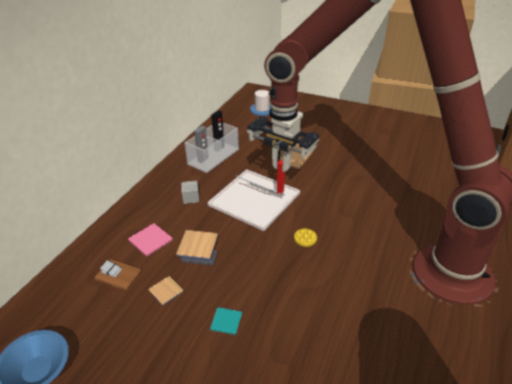

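View pics/t3.png

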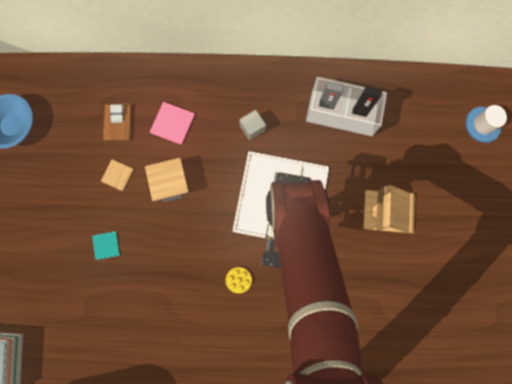

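Call:
servo_tool([
  [[0,0,-0.6,0,-1],[0,0,-1.2,0,-1],[0.1,0.8,-1.6,0,-1],[0.2,1.6,-1.9,0,-1],[0.3,2.3,-2.3,0,-1],[0.4,3.0,-2.7,0,-1],[0.5,3.7,-3.2,0,-1],[0.7,4.4,-3.7,0,-1]],
], grip_force=12)

```text
clock: 5.93
tool_pos: [0.5213, -0.0125, 0.0888]
ee_rot: [0.007, 0.758, 0.652, 0.009]
contact_force: [-0.3, 3.2, 5.0]
width: 0.0179
```

```bash
python3 -c "
from h import *
s,R=st();print(s['wrist_torque']);c=cam('side')
cv2.imwrite('pics/s4.png',cv2.resize(c['frame'][100:250,190:340],None,fx=4,fy=4,interpolation=cv2.INTER_CUBIC))"
```

```text
t 5.93 tcp [ 0.5213 -0.0125  0.0888] z-axis [ 0.022  0.001 -1.   ] y-axis [ 0.989 -0.149  0.021] w 0.0179 F [-0.3  3.2  5. ]
q [ 0.118  0.545 -0.2    1.928  0.167  0.663 -0.334]
[ 0.54391161  0.21137997 -0.03064372]
```

View pics/s4.png

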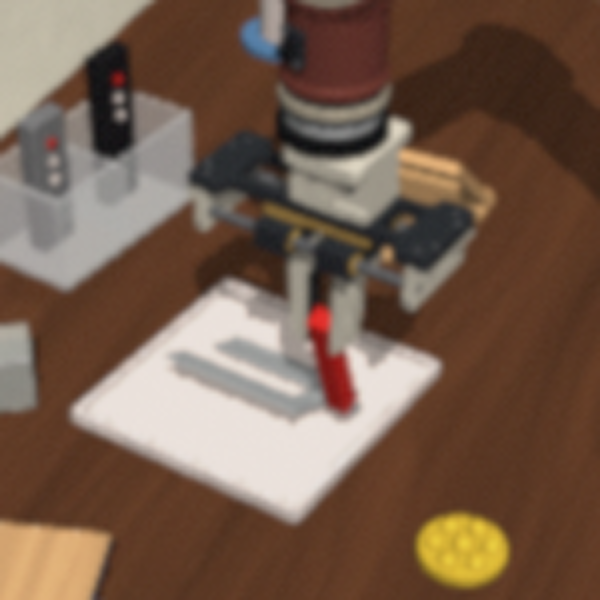

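Call:
servo_tool([
  [[0.1,0.6,-0.6,0,-1],[0.2,1.2,-1.2,0,-1],[0.3,1.7,-1.9,0,-1],[0.3,2.2,-2.6,0,-1],[0.4,2.6,-3.3,0,-1],[0.4,2.9,-4.0,0,-1],[0.4,3.0,-4.5,0,-1],[0.4,3.0,-4.6,0,-1]],
], grip_force=12)

```text
clock: 6.65
tool_pos: [0.5244, 0.0193, 0.0405]
ee_rot: [0.005, 0.757, 0.653, 0.008]
contact_force: [0.5, 1.2, 2.5]
width: 0.0179
```

```bash
python3 -c "
from h import *
s,R=st();print(s['wrist_torque']);c=cam('side')
cv2.imwrite('pics/s5.png',cv2.resize(c['frame'][100:250,190:340],None,fx=4,fy=4,interpolation=cv2.INTER_CUBIC))"
```

```text
t 6.65 tcp [0.5244 0.0193 0.0405] z-axis [ 0.018  0.002 -1.   ] y-axis [ 0.989 -0.146  0.018] w 0.0179 F [0.5 1.2 2.5]
q [ 0.036  0.625 -0.171  1.956  0.189  0.557 -0.41 ]
[ 0.23587343 -0.11210716  0.00223722]
```

View pics/s5.png

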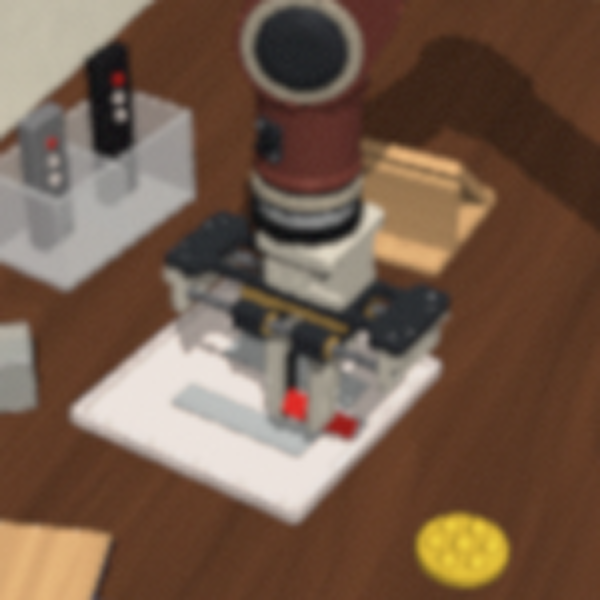

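Call:
servo_tool([
  [[0,0,0,0,-1],[0,0,0,0,-1],[0,0,0.5,0,-1],[0,0,2,0,-1],[0,0,4,0,-1],[0,1,6,2,-1],[-1,3,8,6,-1],[-2,5,8,10,-1]],
], grip_force=60)

```text
clock: 7.37
tool_pos: [0.5068, 0.0683, 0.1245]
ee_rot: [0.007, 0.698, 0.716, 0.01]
contact_force: [1.1, 1.2, -1.5]
width: 0.0175
```

```bash
python3 -c "
from h import *
s,R=st();print(s['wrist_torque']);c=cam('side')
cv2.imwrite('pics/s6.png',cv2.resize(c['frame'][100:250,190:340],None,fx=4,fy=4,interpolation=cv2.INTER_CUBIC)); cam('top','t6')"
```

```text
t 7.37 tcp [0.5068 0.0683 0.1245] z-axis [ 0.025  0.005 -1.   ] y-axis [0.999 0.026 0.025] w 0.0175 F [ 1.1  1.2 -1.5]
q [ 0.004  0.482 -0.26   1.919  0.18   0.736 -0.332]
[ 0.15454437 -0.06433276  0.02919775]
```

View pics/s6.png

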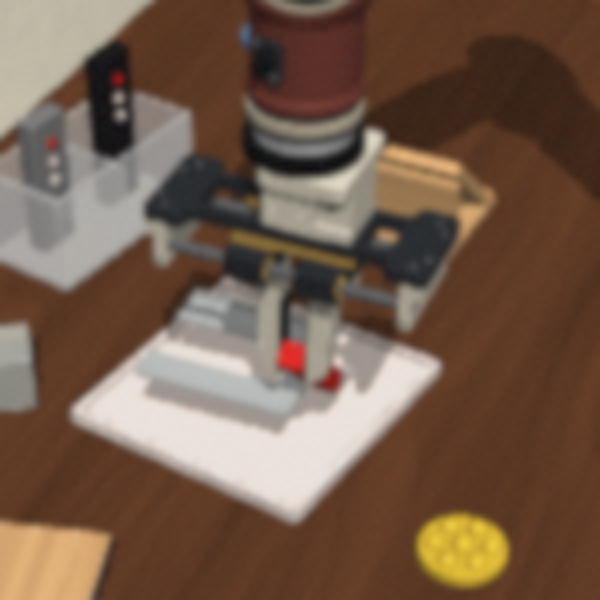

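View pics/t6.png

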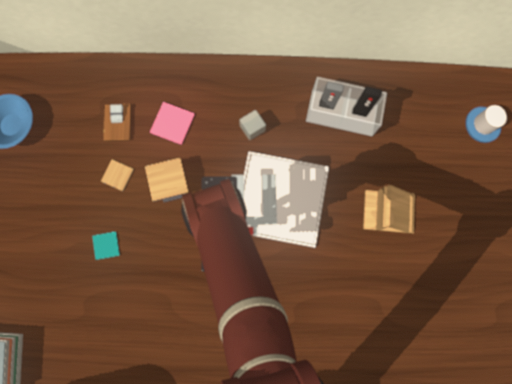

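Call:
servo_tool([
  [[-2,2,0,2,-1],[-5,4,0,4,-1],[-8,6,0,6,-1],[-9.5,9,0,9,-1],[-9.5,12,-1,12,-1],[-9.5,15.5,-2.5,14,-1],[-9.5,15.5,-3.5,14,-1],[-9.5,15.5,-3.5,14,-1]],
], grip_force=60)

```text
clock: 8.13
tool_pos: [0.4059, 0.2276, 0.0852]
ee_rot: [0.002, 0.602, 0.799, 0.007]
contact_force: [-0.2, -0.4, -1.7]
width: 0.0175
```

```bash
cat >> h.py <<'E'
def crop(c,x0,y0,x1,y1,k,n): cv2.imwrite(f"pics/{n}.png",cv2.resize(c["frame"][y0:y1,x0:x1],None,fx=k,fy=k,interpolation=cv2.INTER_CUBIC))
E
python3 -c "
from h import *
s,R=st();print(s['wrist_torque'],proj(cam('side'),s['tool_pos']),proj(cam('top'),s['tool_pos']))
crop(cam('side'),150,190,310,310,5,'s7'); crop(cam('top'),120,140,270,290,4,'t7')"
```

```text
t 8.13 tcp [0.4059 0.2276 0.0852] z-axis [ 0.011  0.009 -1.   ] y-axis [0.961 0.276 0.013] w 0.0175 F [-0.2 -0.4 -1.7]
q [-0.338  0.496 -0.311  2.069  0.259  0.598 -0.547]
[-0.05865037  0.08687339  0.05504924] [[274.31351759 262.64624783]] [[156.37832608 270.98169359]]
```

View pics/s7.png

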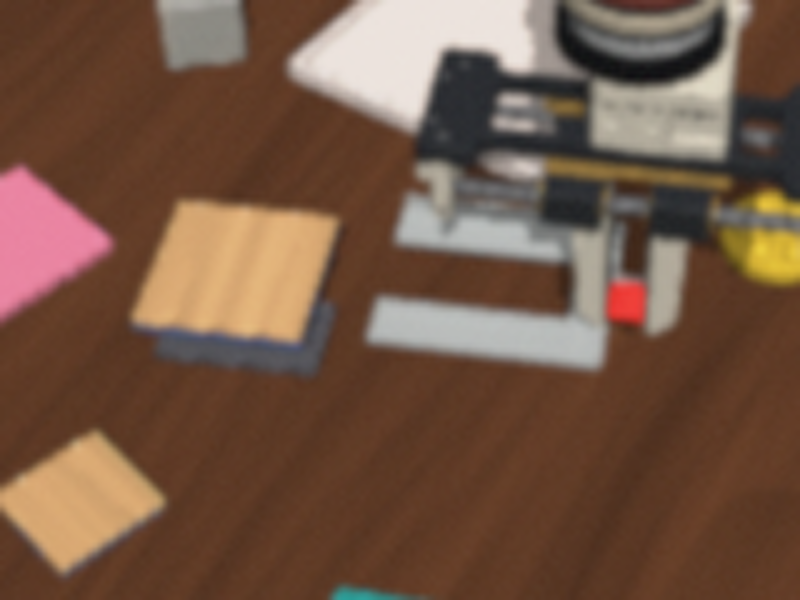

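View pics/t7.png

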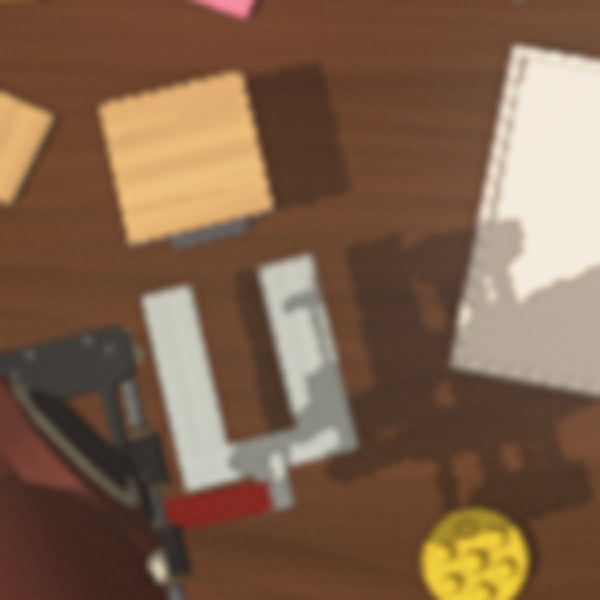

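```bash
python3 -c "
from h import *
S=cam('side');T=cam('top')
P=[]
for n,t,s in [('Lo',(142,297),(366,342)),('Li',(191,287),(376,297)),('Ri',(257,268),(395,245)),('Ro',(313,254),(405,195)),('rearL',(186,491),(602,370))]:
    p,e=tri(T,(120+t[0]/4,140+t[1]/4),S,(150+s[0]/5,190+s[1]/5)); P.append(p); print(n,p.round(4),e.round(4))
P=np.array(P); yv=P[0]-P[2]; print('y dir',yv/np.linalg.norm(yv), 'x dir',(P[0]-P[4])/np.linalg.norm(P[0]-P[4]), np.linalg.norm(P[0]-P[4]))
for a in [(100,105),(240,70),(273,208),(130,244)]: print(onz(T,(120+a[0]/4,140+a[1]/4),.053).round(4))
"
```

```text
Lo [0.5422 0.2423 0.0548] 0.0024
Li [0.5503 0.2129 0.0562] 0.0003
Ri [0.5619 0.1729 0.0539] 0.0031
Ro [0.5719 0.1391 0.0575] 0.001
rearL [0.4255 0.2094 0.0535] 0.0031
y dir [-0.27312935  0.96189677  0.0124483 ] x dir [0.96231575 0.27173964 0.01029397] 0.12127411900651702
[0.663  0.2768 0.053 ]
[0.6877 0.1906 0.053 ]
[0.601  0.1656 0.053 ]
[0.5761 0.2525 0.053 ]
```

Call:
servo_tool([
  [[-0.1,0.4,-0.8,0,-1],[-0.2,0.7,-1.6,0,-1],[-0.2,0.7,-2,0,-1],[0.5,0.9,-2,0,-1],[1.2,1.1,-2,0,-1],[1.7,1.3,-2,0,-1],[1.7,1.3,-2,0,-1],[1.7,1.3,-2,0,-1]],
], grip_force=60)

```text
clock: 9.1
tool_pos: [0.426, 0.2393, 0.0676]
ee_rot: [0.003, 0.604, 0.797, 0.01]
contact_force: [-0.2, 0.1, -1.8]
width: 0.0178
```

```bash
python3 -c "
from h import *
s,R=st()
crop(cam('side'),150,190,310,310,5,'s8'); crop(cam('top'),120,140,270,290,4,'t8')"
```

```text
t 9.10 tcp [0.426  0.2393 0.0676] z-axis [ 0.017  0.011 -1.   ] y-axis [0.963 0.27  0.019] w 0.0178 F [-0.2  0.1 -1.8]
q [-0.355  0.549 -0.292  2.031  0.278  0.578 -0.564]
```

View pics/s8.png

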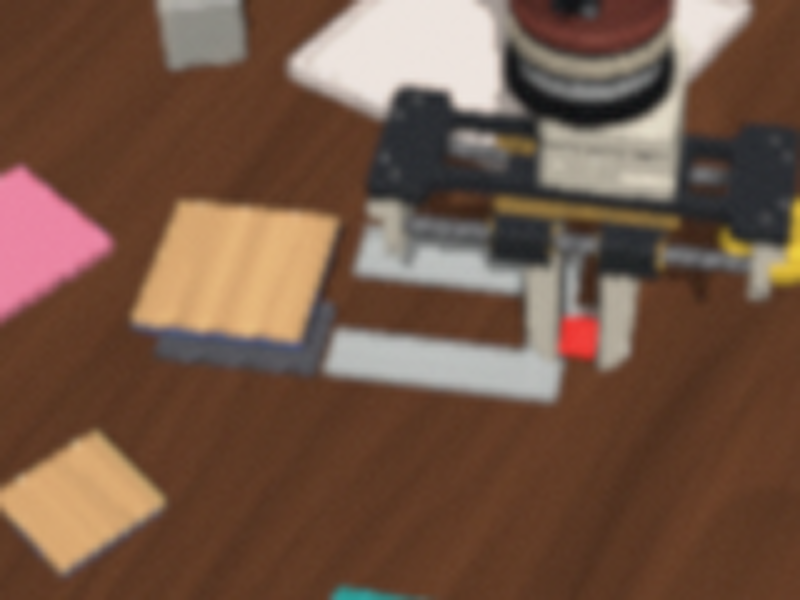

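View pics/t8.png

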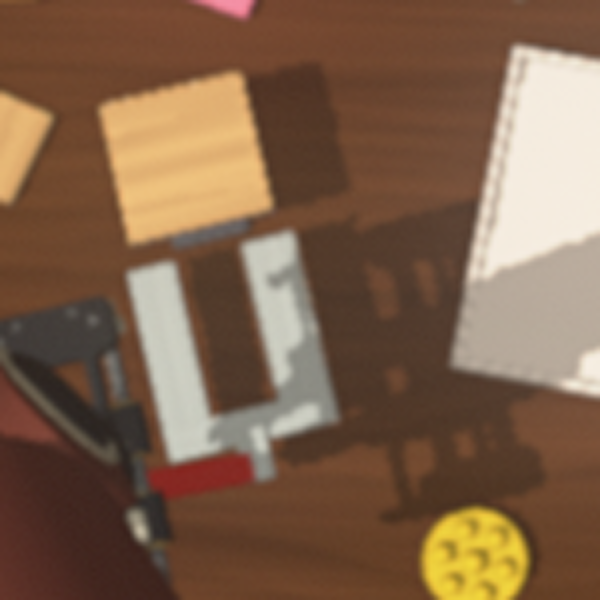

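```bash
python3 -c "
from h import *
S=cam('side');T=cam('top')
P=[]
for n,t,s in [('Lo',(128,272),(324,375)),('Li',(178,263),(333,328)),('Ri',(242,242),(355,275)),('rearL',(171,463),(556,402))]:
    p,e=tri(T,(120+t[0]/4,140+t[1]/4),S,(150+s[0]/5,190+s[1]/5)); P.append(p); print(n,p.round(4),e.round(4))
P=np.array(P)
ex=np.array([.9625,.2715]);ey=np.array([-.2715,.9625])
m=(P[1]+P[2])[:2]/2; C=np.array([.631,.2217]); print('tipmid',m,'to C fwd',(C-m)@ex+.05,'left',(C-m)@ey)
"
```

```text
Lo [0.5605 0.2558 0.035 ] 0.0018
Li [0.5691 0.2255 0.0364] 0.0029
Ri [0.5808 0.1855 0.0349] 0.0031
rearL [0.4439 0.2228 0.0345] 0.0011
tipmid [0.57495733 0.20553095] to C fwd 0.10833096818075551 left 0.0003471215056096645
```

Call:
servo_tool([
  [[1.4,0.4,0,0,-1],[2.9,0.8,0,0,-1],[4.4,1.25,0,0,-1],[5.9,1.65,0,0,-1],[7.4,2.1,0,0,-1],[8.8,2.5,0,0,-1],[9.8,2.75,0,0,-1],[10.0,2.8,0,0,-1]],
], grip_force=60)

```text
clock: 9.97
tool_pos: [0.5268, 0.2671, 0.0675]
ee_rot: [0.003, 0.604, 0.797, 0.01]
contact_force: [0.2, 1.3, -1.9]
width: 0.0179
```

```bash
python3 -c "
from h import *
s,R=st()
crop(cam('side'),150,190,310,310,5,'s9'); crop(cam('top'),120,140,270,290,4,'t9')"
```

```text
t 9.97 tcp [0.5268 0.2671 0.0675] z-axis [ 0.017  0.011 -1.   ] y-axis [0.963 0.27  0.02 ] w 0.0179 F [ 0.2  1.3 -1.9]
q [-0.32   0.67  -0.298  1.751  0.273  0.74  -0.482]
```

View pics/s9.png

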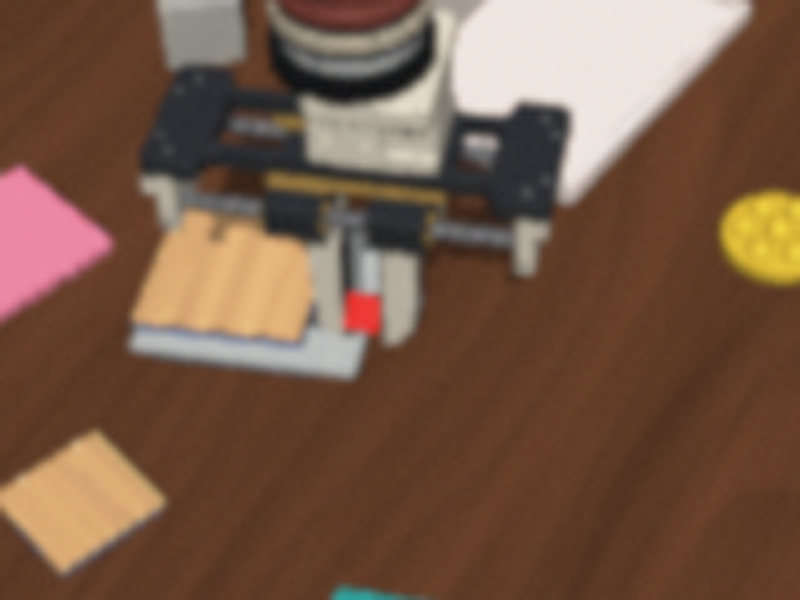

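View pics/t9.png

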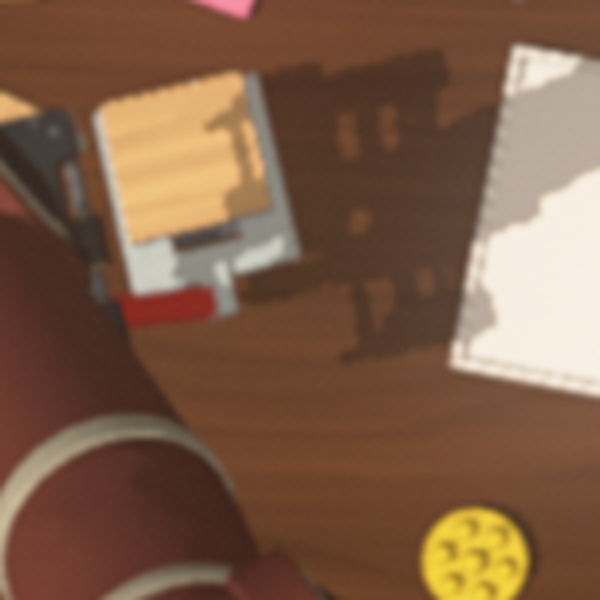

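Call:
servo_tool([
  [[0,0,0.5,0,-1],[0,0,0.9,0,-1],[0,0,1.2,0,-1],[0,0,1.6,0,-1],[0,0,2.2,0,-1],[0,0,3,0,-1],[0,0,3.8,0,-1],[0,0,4.2,0,-1]],
], grip_force=60)

```text
clock: 10.73
tool_pos: [0.5254, 0.2672, 0.111]
ee_rot: [0.003, 0.604, 0.797, 0.01]
contact_force: [0.0, -0.3, -1.3]
width: 0.0175
```

```bash
python3 -c "
from h import *
s,R=st();print(s['wrist_torque'])
crop(cam('side'),150,170,310,290,5,'s10'); crop(cam('top'),120,140,270,290,4,'t10')"
```

```text
t 10.73 tcp [0.5254 0.2672 0.111 ] z-axis [ 0.017  0.012 -1.   ] y-axis [0.962 0.271 0.02 ] w 0.0175 F [ 0.  -0.3 -1.3]
q [-0.306  0.613 -0.32   1.714  0.246  0.833 -0.46 ]
[0.07120097 0.03017153 0.03616959]
```

View pics/s10.png

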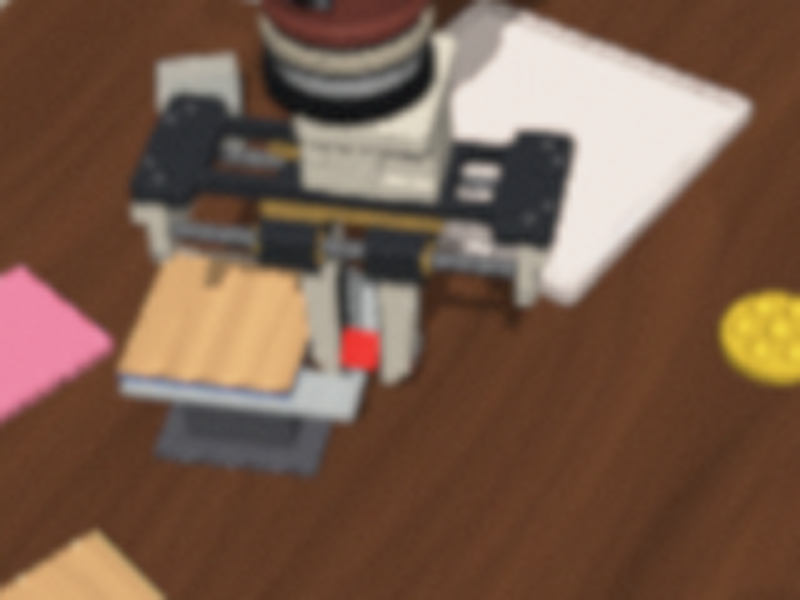

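View pics/t10.png

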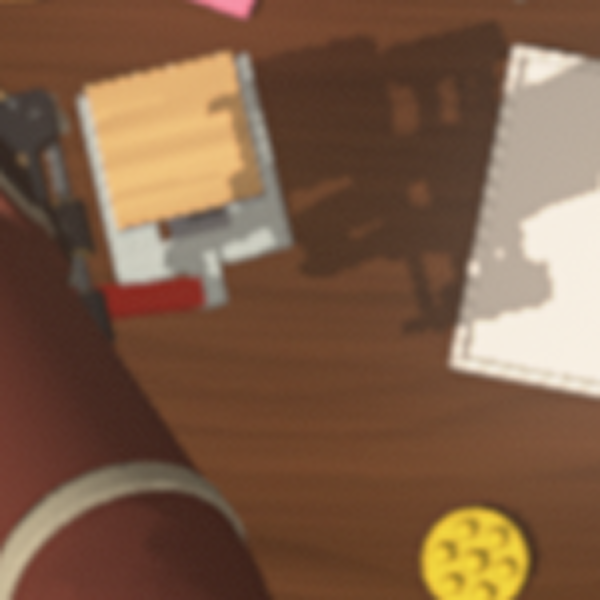

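Call:
servo_tool([
  [[0,-0.2,0,-0.5,-1],[0.1,-0.7,0,-1.5,-1],[0.2,-1.5,0,-3,-1],[0.3,-2.6,0,-5,-1],[0.4,-3.9,0,-7,-1],[0.6,-5.3,0,-9.2,-1],[0.7,-6.8,0,-11.4,-1],[0.9,-8.3,0,-13.6,-1]],
], grip_force=60)

```text
clock: 11.5
tool_pos: [0.5344, 0.1818, 0.1106]
ee_rot: [0.005, 0.696, 0.718, 0.009]
contact_force: [0.3, -0.6, -1.8]
width: 0.0175
```

Call:
servo_tool([
  [[0.2,-1.5,0,-2,-1],[0.3,-2.9,0,-4,-1],[0.4,-4.2,0,-6,-1],[0.5,-5.3,0,-8,-1],[0.6,-6.2,0,-9.5,-1],[0.7,-6.8,0,-10.8,-1],[0.7,-7.1,0,-11.5,-1],[0.7,-7.2,0,-11.6,-1]],
], grip_force=60)

```text
clock: 12.17
tool_pos: [0.5415, 0.1096, 0.1106]
ee_rot: [0.006, 0.765, 0.644, 0.009]
contact_force: [-0.2, 0.3, -1.9]
width: 0.0177
```

```bash
python3 -c "
from h import *
s,R=st();print(s['wrist_torque'],np.degrees(np.arctan2(R[1,1],R[0,1])))
crop(cam('side'),170,130,330,250,5,'s11'); crop(cam('top'),190,110,340,260,4,'t11')"
```

```text
t 12.17 tcp [0.5415 0.1096 0.1106] z-axis [ 0.02   0.003 -1.   ] y-axis [ 0.985 -0.171  0.02 ] w 0.0177 F [-0.2  0.3 -1.9]
q [-0.107  0.553 -0.203  1.821  0.158  0.763 -0.564]
[ 0.13989475  0.0687056  -0.04707543] -9.826079845484843
```

View pics/s11.png

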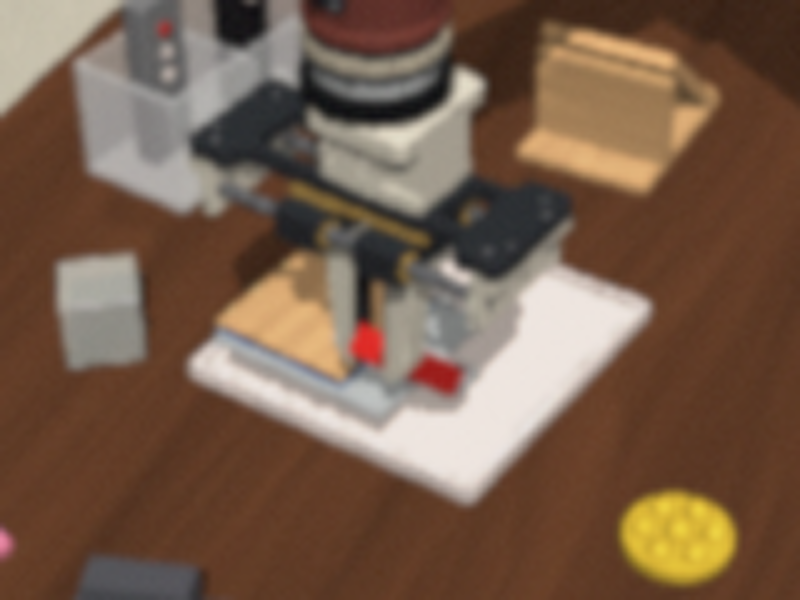

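View pics/t11.png

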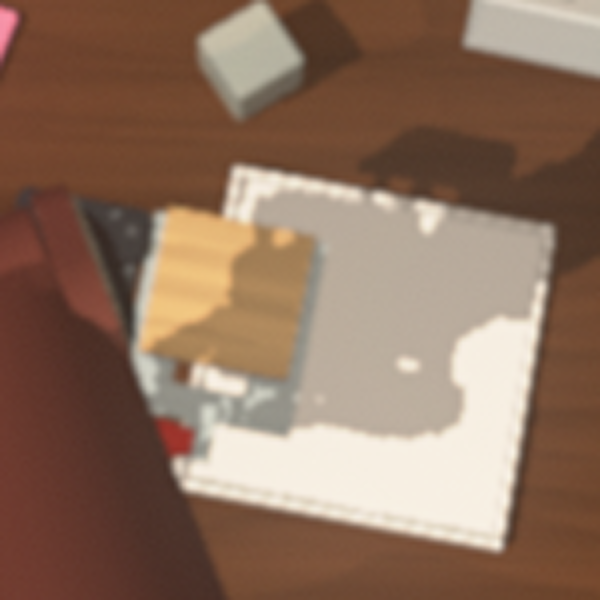

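Call:
servo_tool([
  [[0,0,-0.6,0.3,-1],[0,0,-1.6,0.3,-1],[0,0,-2.8,0.3,-1],[0,0,-4.0,0.3,-1],[0,0,-5.0,0.3,-1],[0,0,-5.6,0.3,-1],[0,0,-5.9,0.3,-1],[0,0,-5.9,0.3,-1]],
], grip_force=60)

```text
clock: 12.93
tool_pos: [0.5408, 0.1106, 0.0507]
ee_rot: [0.005, 0.763, 0.647, 0.008]
contact_force: [1.2, 0.8, -1.1]
width: 0.0174
```

Call:
servo_tool([
  [[0,0,0,0,-1],[0,0,0,0,-1],[0,0,0,0,-1],[0,0,0,0,-1],[0,0,0,0,-1],[0,0,0,0,-1],[0,0,0,0,-1],[0,0,0,0,-1]],
], grip_force=7)

```text
clock: 13.6
tool_pos: [0.5412, 0.1108, 0.051]
ee_rot: [0.005, 0.763, 0.647, 0.009]
contact_force: [-0.3, -0.0, 0.1]
width: 0.0179
```

```bash
python3 -c "
from h import *
s,R=st();print(s['wrist_torque'],np.degrees(np.arctan2(R[1,1],R[0,1])))
crop(cam('side'),170,130,330,250,5,'s12'); crop(cam('top'),190,110,340,260,4,'t12')"
```

```text
t 13.60 tcp [0.5412 0.1108 0.051 ] z-axis [ 0.02   0.003 -1.   ] y-axis [ 0.986 -0.163  0.019] w 0.0179 F [-0.3 -0.   0.1]
q [-0.124  0.638 -0.182  1.873  0.188  0.626 -0.585]
[ 0.03558123  0.02977295 -0.01675102] -9.391642631423842
```

View pics/s12.png

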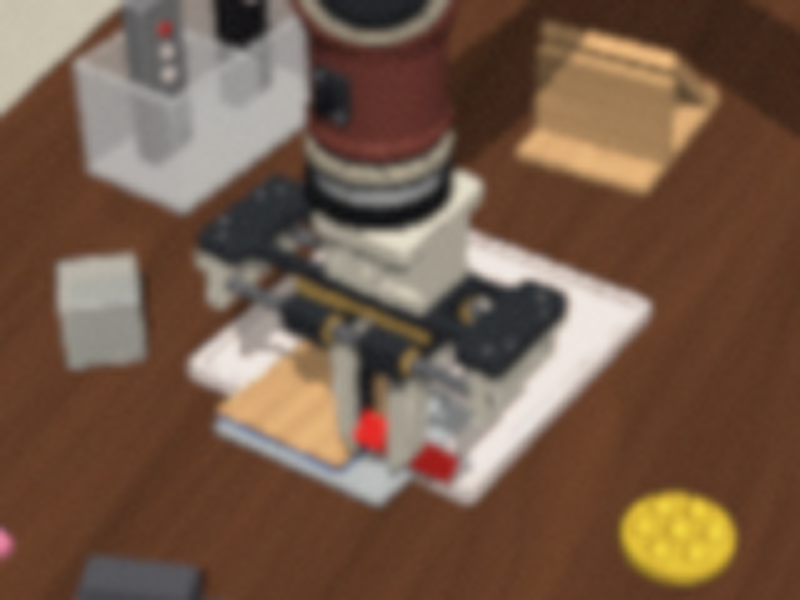

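View pics/t12.png

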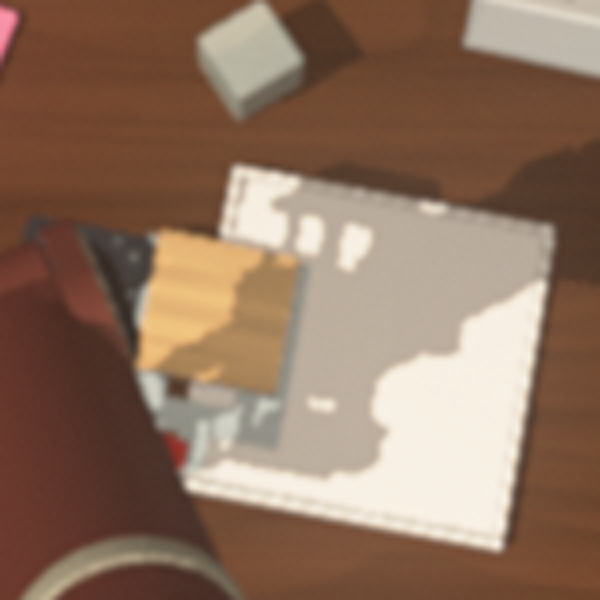

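Call:
servo_tool([
  [[0,-0.4,0.6,0,-1],[-0.1,-0.9,1.2,0,-1],[-0.2,-1.5,1.8,0,-1],[-0.4,-2.2,2.5,0,-1],[-0.5,-3.0,3.2,0,-1],[-0.7,-3.9,3.8,0,-1],[-0.8,-4.7,4.3,0,-1],[-0.9,-5.2,4.6,0,-1]],
], grip_force=7)

```text
clock: 14.37
tool_pos: [0.5323, 0.0568, 0.0979]
ee_rot: [0.006, 0.763, 0.646, 0.009]
contact_force: [-0.5, -1.0, -2.3]
width: 0.0187
```

```bash
python3 -c "
from h import *
s,R=st();print(s['wrist_torque'],np.degrees(np.arctan2(R[1,1],R[0,1])))
crop(cam('side'),170,130,330,250,5,'s13'); crop(cam('top'),190,110,340,260,4,'t13')"
```

```text
t 14.37 tcp [0.5323 0.0568 0.0979] z-axis [ 0.02   0.002 -1.   ] y-axis [ 0.986 -0.165  0.02 ] w 0.0187 F [-0.5 -1.  -2.3]
q [-0.007  0.55  -0.209  1.88   0.17   0.708 -0.48 ]
[-0.03893673  0.06407623 -0.01783047] -9.504355368180114
```

View pics/s13.png

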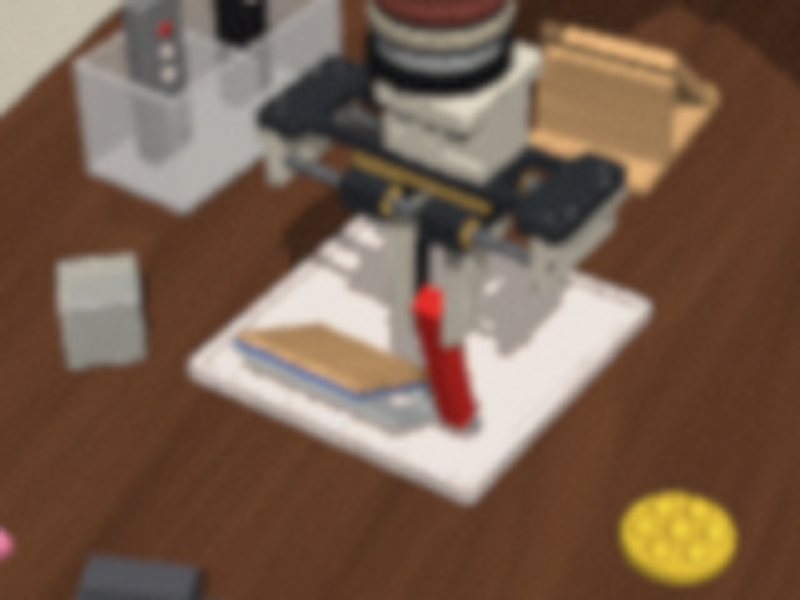

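View pics/t13.png

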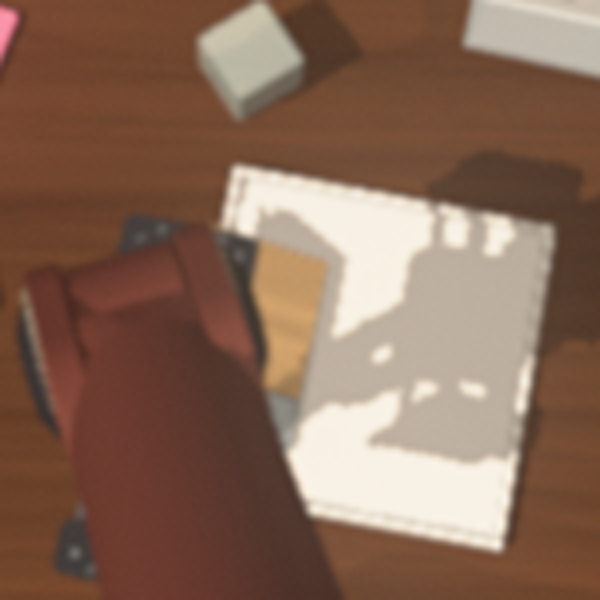

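Call:
servo_tool([
  [[0,0,0.3,0,-1],[-0.1,-0.4,0.6,0,-1],[-0.1,-0.8,0.7,0,-1],[-0.2,-1.2,0.8,0,-1],[-0.2,-1.6,0.9,0,-1],[-0.3,-2.0,1.0,0,-1],[-0.3,-2.0,1.0,0,-1],[-0.3,-2.0,1.0,0,-1]],
], grip_force=4)

```text
clock: 15.13
tool_pos: [0.5292, 0.0365, 0.1075]
ee_rot: [0.006, 0.764, 0.646, 0.008]
contact_force: [-0.4, 0.2, -2.7]
width: 0.0193
```

```bash
python3 -c "
from h import *
s,R=st();print(s['wrist_torque'],np.degrees(np.arctan2(R[1,1],R[0,1])))
crop(cam('side'),170,130,330,250,5,'s14')"
```

```text
t 15.13 tcp [0.5292 0.0365 0.1075] z-axis [ 0.02   0.002 -1.   ] y-axis [ 0.986 -0.166  0.019] w 0.0193 F [-0.4  0.2 -2.7]
q [ 0.035  0.53  -0.215  1.883  0.165  0.725 -0.44 ]
[0.01044557 0.06424096 0.01823319] -9.58419376312263
```

View pics/s14.png

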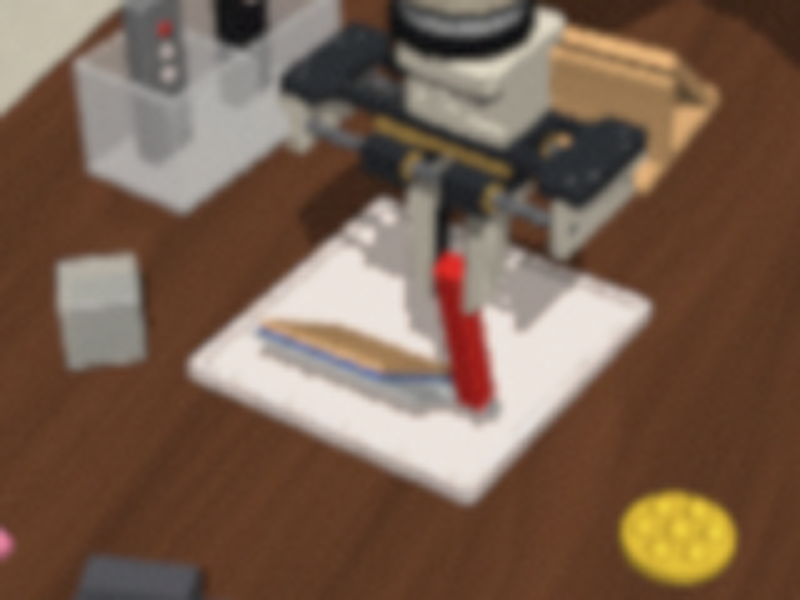

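Call:
servo_tool([
  [[0,-0.2,-0.4,0,-1],[-0.1,-0.5,-0.6,0,-1],[-0.2,-1.2,-0.4,0,-1],[-0.3,-2.0,-0.3,0,-1],[-0.5,-3.0,-0.2,0,-1],[-0.7,-4.0,-0.1,0,-1],[-0.8,-5.0,-0.1,0,-1],[-0.9,-5.5,-0.1,0,-1]],
], grip_force=5)

```text
clock: 15.85
tool_pos: [0.5202, -0.0206, 0.1076]
ee_rot: [0.006, 0.764, 0.645, 0.008]
contact_force: [-2.0, 0.3, 5.1]
width: 0.0179
```

```bash
python3 -c "
from h import *
s,R=st();print(s['wrist_torque'],np.degrees(np.arctan2(R[1,1],R[0,1])))
crop(cam('side'),170,130,330,250,5,'s15')"
```

```text
t 15.85 tcp [ 0.5202 -0.0206  0.1076] z-axis [ 0.021  0.001 -1.   ] y-axis [ 0.986 -0.168  0.02 ] w 0.0179 F [-2.   0.3  5.1]
q [ 0.148  0.517 -0.22   1.91   0.166  0.711 -0.337]
[ 0.28550244  0.46440044 -0.00192321] -9.678053669252467
```

View pics/s15.png

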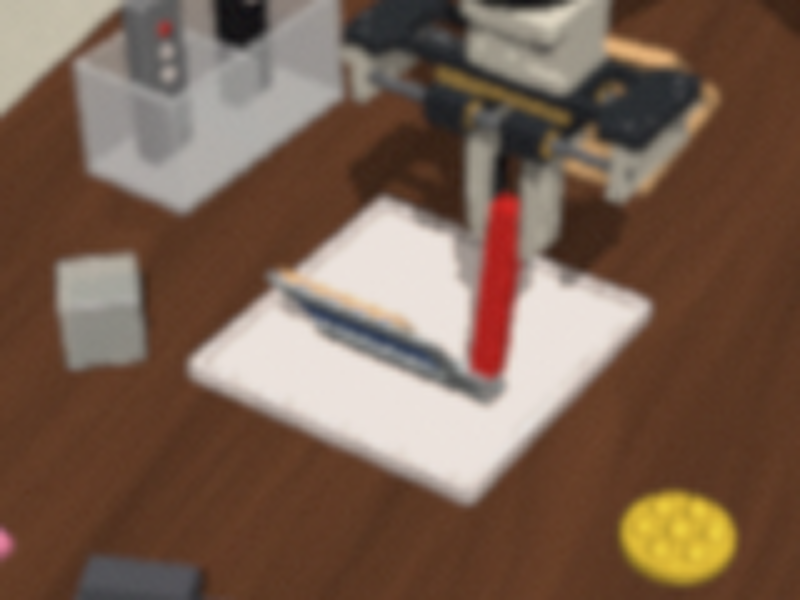

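Call:
servo_tool([
  [[-0.1,-0.5,0,0,-1],[-0.2,-1.1,0,0,-1],[-0.3,-1.8,0,0,-1],[-0.4,-2.6,-0.1,0,-1],[-0.6,-3.4,-0.2,0,-1],[-0.7,-4.2,-0.4,0,-1],[-0.8,-5.0,-0.6,0,-1],[-0.9,-5.5,-0.8,0,-1]],
], grip_force=6)

```text
clock: 16.57
tool_pos: [0.5106, -0.0793, 0.1005]
ee_rot: [0.007, 0.765, 0.644, 0.007]
contact_force: [-2.4, -1.6, 8.4]
width: 0.0181
```

```bash
python3 -c "
from h import *
s,R=st();print(s['wrist_torque'],np.degrees(np.arctan2(R[1,1],R[0,1])))
crop(cam('side'),170,130,330,250,5,'s16');crop(cam('top'),190,110,340,260,4,'t16')"
```

```text
t 16.57 tcp [ 0.5106 -0.0793  0.1005] z-axis [ 0.02  -0.002 -1.   ] y-axis [ 0.985 -0.171  0.02 ] w 0.0181 F [-2.4 -1.6  8.4]
q [ 0.261  0.523 -0.219  1.927  0.173  0.688 -0.233]
[-0.17822876  0.68681667 -0.04565463] -9.865552685545552
```

View pics/s16.png

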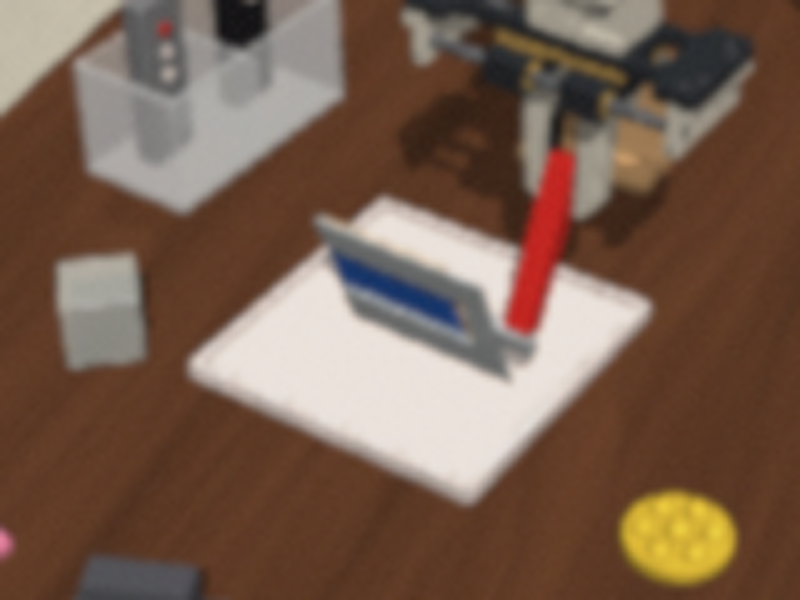

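View pics/t16.png

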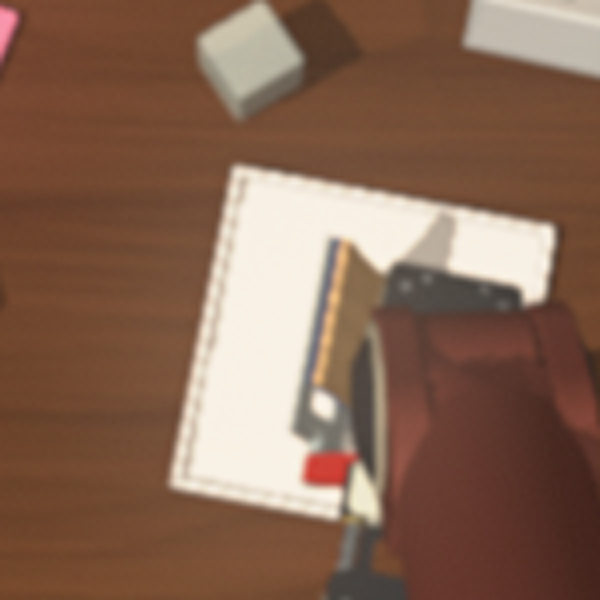

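```bash
python3 -c "
from h import *
S=cam('side');T=cam('top')
ex=np.array([.986,-.165]);ey=np.array([.165,.986]);c=np.array([.598,-.065])
def loc(p): d=p[:2]-c; return (d@ex).round(4),(d@ey).round(4)
p=onz(S,(170+510/5,130+378/5),.006);print(p,loc(p))
p=onz(S,(170+362/5,130+310/5),.006);print(p,loc(p))
# top edge left tine: tip & rear
for t,s in [((330,240),(318,218)),]:
    p,e=tri(T,(190+t[0]/4,110+t[1]/4),S,(170+s[0]/5,130+s[1]/5));print('tip top',p,loc(p),e)
p=onz(T,(190+296/4,110+434/4),.08);print(p,loc(p))
"
```

```text
[ 0.53104794 -0.05408323  0.006     ] (np.float64(-0.0678), np.float64(-0.0003))
[ 0.64454017 -0.07783606  0.006     ] (np.float64(0.048), np.float64(-0.005))
tip top [ 0.65042948 -0.03733023  0.10433285] (np.float64(0.0471), np.float64(0.0359)) 0.0008075012577118578
[ 0.53703553 -0.02057874  0.08      ] (np.float64(-0.0674), np.float64(0.0337))
```

Call:
servo_tool([
  [[0,0,0,0,-1],[0,0,0.2,0,-1],[0,0,0.8,0,-1],[0.1,0.8,1,0,-1],[0.3,2,1,0,-1],[0.5,3.2,1,0,-1],[0.7,4,0.8,0,-1],[0.7,4.2,0.5,0,-1]],
], grip_force=60)

```text
clock: 17.43
tool_pos: [0.5183, -0.0333, 0.1053]
ee_rot: [0.007, 0.764, 0.646, 0.008]
contact_force: [-0.7, 0.4, -1.7]
width: 0.0174
```

```bash
python3 -c "
from h import *
s,R=st();print(s['wrist_torque'],np.degrees(np.arctan2(R[1,1],R[0,1])))
crop(cam('side'),170,130,330,250,5,'s17')"
```

```text
t 17.43 tcp [ 0.5183 -0.0333  0.1053] z-axis [ 0.021 -0.    -1.   ] y-axis [ 0.986 -0.166  0.021] w 0.0174 F [-0.7  0.4 -1.7]
q [ 0.173  0.519 -0.221  1.916  0.17   0.703 -0.314]
[-0.05305482  0.09288757  0.01368884] -9.5681178081093
```

View pics/s17.png

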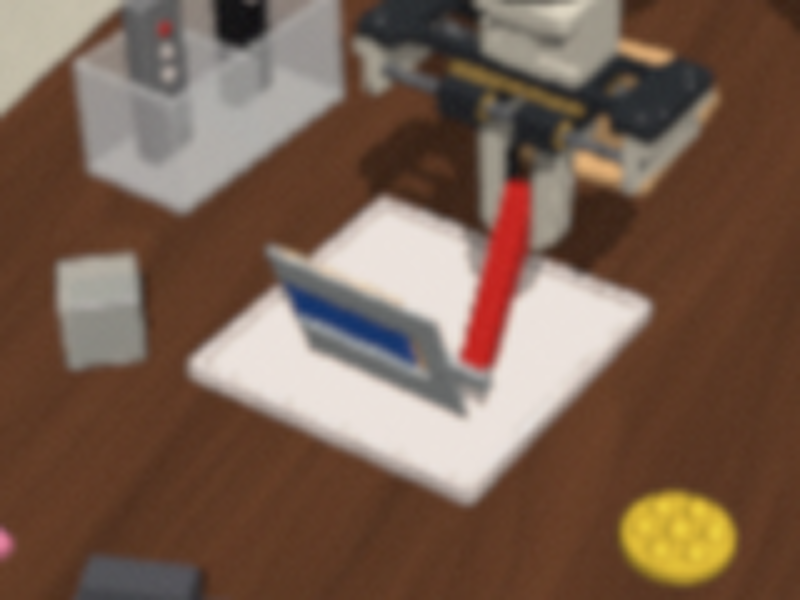

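Call:
servo_tool([
  [[0,0,-0.4,0,-1],[0,0,-0.7,0,-1],[-0.1,-0.6,-0.8,0,-1],[-0.2,-1.2,-1.0,0,-1],[-0.3,-1.8,-1.2,0,-1],[-0.4,-2.4,-1.4,0,-1],[-0.5,-3.0,-1.7,0,-1],[-0.6,-3.6,-2.0,0,-1]],
], grip_force=7)

```text
clock: 18.15
tool_pos: [0.5115, -0.0722, 0.0845]
ee_rot: [0.007, 0.764, 0.645, 0.007]
contact_force: [-0.4, -1.9, 4.7]
width: 0.0179
```

```bash
python3 -c "
from h import *
s,R=st();print(s['wrist_torque'],np.degrees(np.arctan2(R[1,1],R[0,1])))
crop(cam('side'),170,130,330,250,5,'s18');crop(cam('top'),190,110,340,260,4,'t18')"
```

```text
t 18.15 tcp [ 0.5115 -0.0722  0.0845] z-axis [ 0.02  -0.002 -1.   ] y-axis [ 0.986 -0.168  0.02 ] w 0.0179 F [-0.4 -1.9  4.7]
q [ 0.242  0.547 -0.213  1.943  0.185  0.65  -0.255]
[-0.28900262  0.10568997 -0.02162089] -9.699400047210712
```

View pics/s18.png

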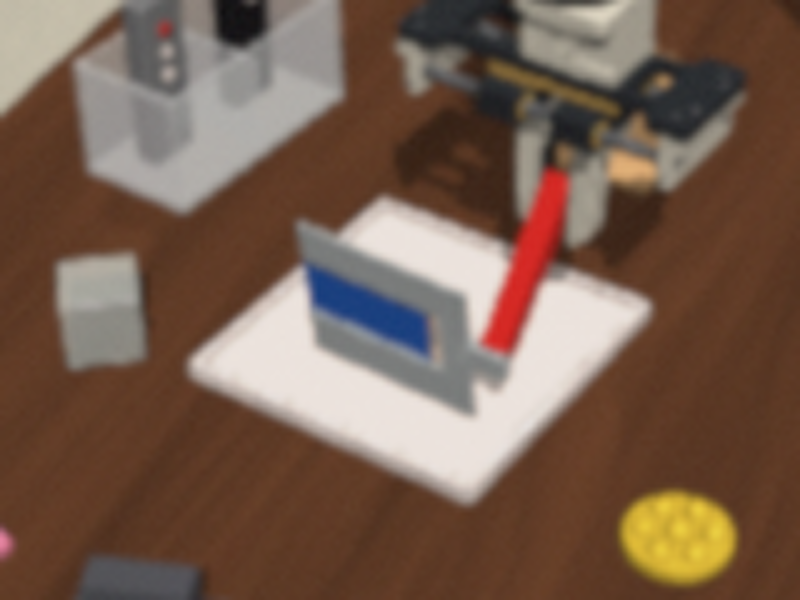

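View pics/t18.png

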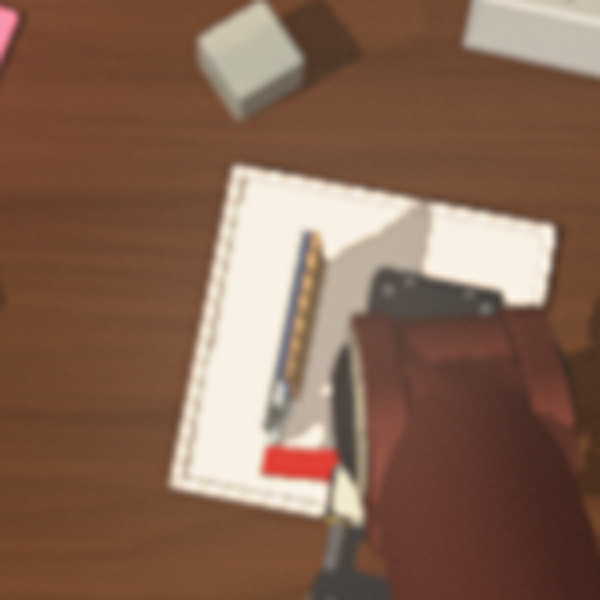

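Call:
servo_tool([
  [[-0.1,-0.4,-0.2,0,-1],[-0.1,-0.8,-0.4,0,-1],[-0.2,-1.2,-0.6,0,-1],[-0.3,-1.6,-0.9,0,-1],[-0.3,-2.0,-1.2,0,-1],[-0.4,-2.4,-1.5,0,-1],[-0.4,-2.7,-1.7,0,-1],[-0.5,-3.0,-1.9,0,-1]],
], grip_force=7)

```text
clock: 18.92
tool_pos: [0.5059, -0.1032, 0.0646]
ee_rot: [0.007, 0.765, 0.644, 0.006]
contact_force: [-0.2, -0.1, 1.7]
width: 0.0177
```

```bash
python3 -c "
from h import *
s,R=st();print(s['wrist_torque'],np.degrees(np.arctan2(R[1,1],R[0,1])))
crop(cam('side'),170,130,330,250,5,'s19');crop(cam('top'),190,110,340,260,4,'t19')"
```

```text
t 18.92 tcp [ 0.5059 -0.1032  0.0646] z-axis [ 0.018 -0.002 -1.   ] y-axis [ 0.985 -0.171  0.018] w 0.0177 F [-0.2 -0.1  1.7]
q [ 0.298  0.578 -0.207  1.96   0.199  0.604 -0.209]
[-0.1076737  -0.1250965  -0.04320958] -9.824100529962497
```

View pics/s19.png

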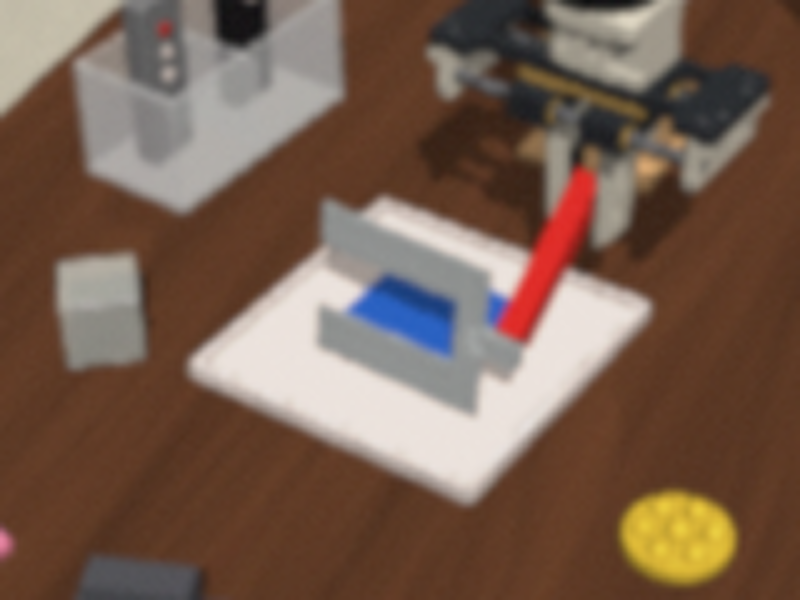

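View pics/t19.png

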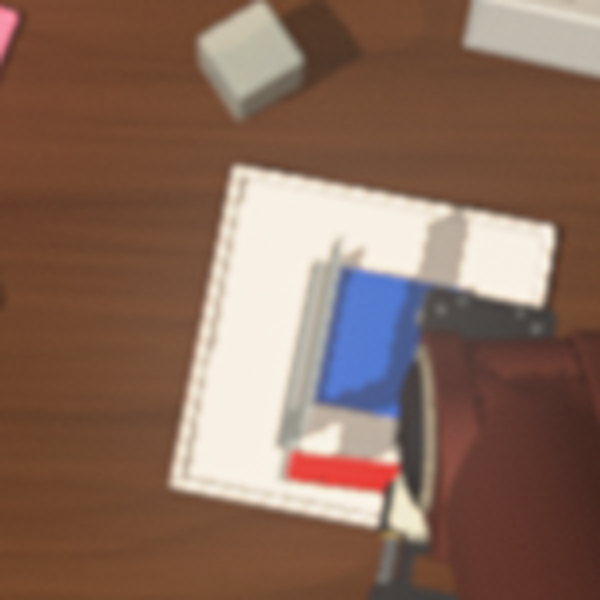

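Call:
servo_tool([
  [[0,0,0,0,-1],[0,0,0,0,-1],[0.1,0.7,0.1,0,-1],[0.3,1.7,0.2,0,-1],[0.5,2.9,0.3,0,-1],[0.6,3.8,0.8,0,-1],[0.7,4.2,2.5,0,-1],[0.7,4.2,5,0,-1]],
], grip_force=60)

```text
clock: 19.68
tool_pos: [0.5109, -0.0572, 0.1134]
ee_rot: [0.004, 0.763, 0.646, 0.005]
contact_force: [0.9, 0.3, -1.5]
width: 0.0173
```

Call:
servo_tool([
  [[0,0,3,0,-1],[0,0,6,0,-1],[0,0,9,0,-1],[0,0,10,0,-1],[0,0,10,0,-1],[0,0,10,0,-1],[0,0,10,0,-1],[0,0,10,0,-1]],
], grip_force=60)

```text
clock: 20.35
tool_pos: [0.5096, -0.0567, 0.2118]
ee_rot: [0.003, 0.763, 0.646, 0.003]
contact_force: [-0.7, -0.2, -2.3]
width: 0.0175
```

```bash
python3 -c "
from h import *
s,R=st();print(s['wrist_torque'],np.degrees(np.arctan2(R[1,1],R[0,1])))
crop(cam('side'),170,100,330,220,5,'s20');crop(cam('top'),190,110,340,260,4,'t20')"
```

```text
t 20.35 tcp [ 0.5096 -0.0567  0.2118] z-axis [ 0.009  0.    -1.   ] y-axis [ 0.986 -0.165  0.008] w 0.0175 F [-0.7 -0.2 -2.3]
q [ 0.25   0.383 -0.255  1.785  0.113  0.979 -0.216]
[-0.14966652  0.00138914 -0.01726481] -9.488215571315743
```

View pics/s20.png

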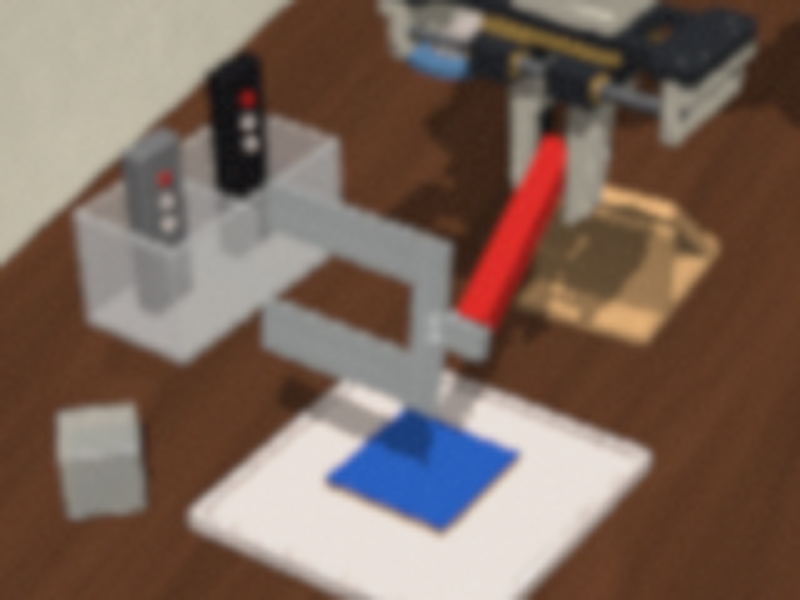

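View pics/t20.png

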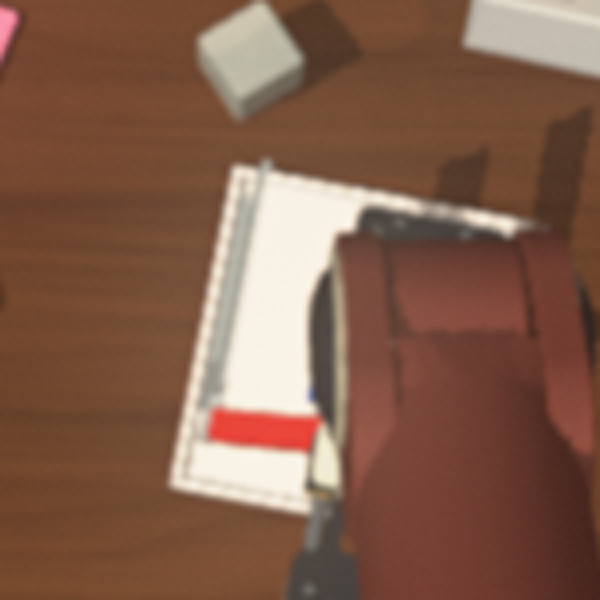

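Call:
servo_tool([
  [[0,-1,2,0,-1],[-0.3,-3.5,3,0.5,-1],[-0.6,-7,4,1,-1],[-0.9,-10.5,4,1.5,-1],[-1.2,-14,4,2,-1],[-1.5,-17.5,4,2.5,-1],[-1.8,-21,4,3,-1],[-2,-24.5,4,3.5,-1]],
], grip_force=60)

```text
clock: 21.12
tool_pos: [0.4892, -0.3037, 0.2513]
ee_rot: [0.002, 0.743, 0.669, 0.003]
contact_force: [1.0, -0.2, -0.6]
width: 0.0175
```

Call:
servo_tool([
  [[-0.3,-3.5,0,0,-1],[-0.5,-7,0,0.3,-1],[-0.8,-10.5,0,0.6,-1],[-1.0,-14,0,1,-1],[-1.3,-17.5,0,1,-1],[-1.6,-21,0,1,-1],[-1.8,-24,0,1,-1],[-2,-26,0,1,-1]],
], grip_force=60)

```text
clock: 21.78
tool_pos: [0.4669, -0.5676, 0.2489]
ee_rot: [0.001, 0.739, 0.674, 0.002]
contact_force: [0.6, 0.2, -1.7]
width: 0.0175
```

```bash
python3 -c "
from h import *
s,R=st();print(s['wrist_torque'],np.degrees(np.arctan2(R[1,1],R[0,1])))
cam('side','s21');cam('top','t21')"
```

```text
t 21.78 tcp [ 0.4669 -0.5676  0.2489] z-axis [ 0.005  0.001 -1.   ] y-axis [ 0.996 -0.091  0.005] w 0.0175 F [ 0.6  0.2 -1.7]
q [ 0.925  0.736 -0.163  1.018  0.107  1.392  0.694]
[-0.17349413  0.00763848  0.05330361] -5.2281876255744795
```

View pics/s21.png

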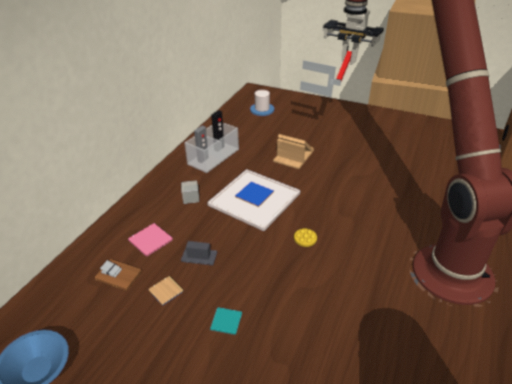

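View pics/t21.png

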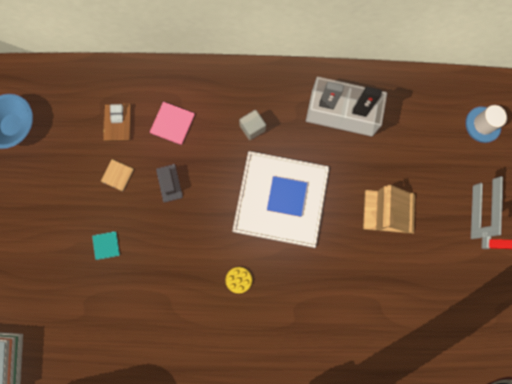

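Call:
servo_tool([
  [[0,0,-3,0,-1],[0,0,-7,0,-1],[0,0,-11,0,-1],[0,0,-14,0,-1],[0,0,-16.5,0,-1],[0,0,-18,0,-1],[0,0,-18.4,0,-1],[0,0,-18.4,0,-1]],
], grip_force=60)

```text
clock: 22.55
tool_pos: [0.4654, -0.5667, 0.062]
ee_rot: [-0.001, 0.739, 0.673, 0.002]
contact_force: [0.3, -0.1, -1.2]
width: 0.018
```

```bash
python3 -c "
from h import *
s,R=st();print(s['wrist_torque'],np.degrees(np.arctan2(R[1,1],R[0,1])))
crop(cam('side'),240,60,400,180,5,'s22');crop(cam('top'),412,130,512,280,4,'t22')"
```

```text
t 22.55 tcp [ 0.4654 -0.5667  0.062 ] z-axis [ 0.001  0.004 -1.   ] y-axis [ 0.996 -0.093  0.001] w 0.0180 F [ 0.3 -0.1 -1.2]
q [ 0.929  0.874 -0.154  1.267  0.134  1.013  0.665]
[-0.18231449  0.05025002  0.01623406] -5.344385654979789
```

View pics/s22.png

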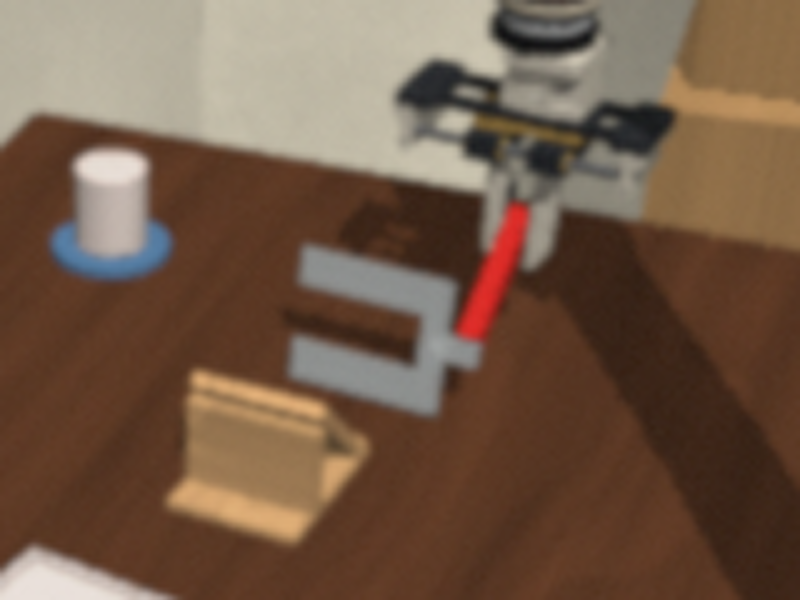

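View pics/t22.png

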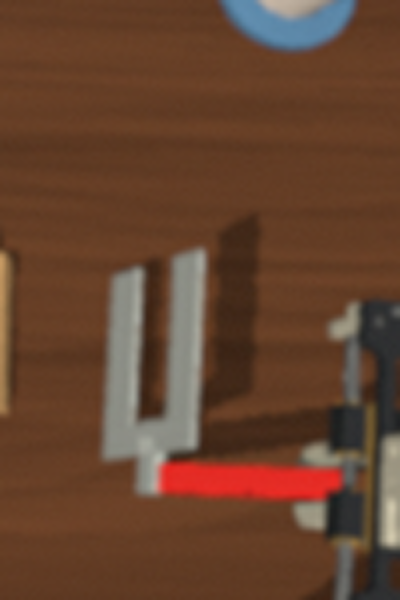

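Call:
servo_tool([
  [[0,0,0,0,-1],[0,0,0,0,-1],[0,0.4,0.6,0,-1],[0.1,0.9,1.2,0,-1],[0.1,1.6,1.8,0,-1],[0.2,2.4,2.4,0,-1],[0.3,3.2,2.9,0,-1],[0.4,4.0,3.3,0,-1]],
], grip_force=6)

```text
clock: 23.32
tool_pos: [0.4713, -0.5276, 0.0993]
ee_rot: [0.002, 0.739, 0.673, 0.002]
contact_force: [-0.4, 0.1, -1.2]
width: 0.0181
```

```bash
python3 -c "
from h import *
s,R=st();print(s['wrist_torque'],np.degrees(np.arctan2(R[1,1],R[0,1])))
crop(cam('side'),240,60,400,180,5,'s23')"
```

```text
t 23.32 tcp [ 0.4713 -0.5276  0.0993] z-axis [ 0.006 -0.001 -1.   ] y-axis [ 0.996 -0.093  0.006] w 0.0181 F [-0.4  0.1 -1.2]
q [ 0.893  0.791 -0.157  1.338  0.127  1.018  0.623]
[-0.1131547   0.00773824  0.05552821] -5.338601845933293
```

View pics/s23.png

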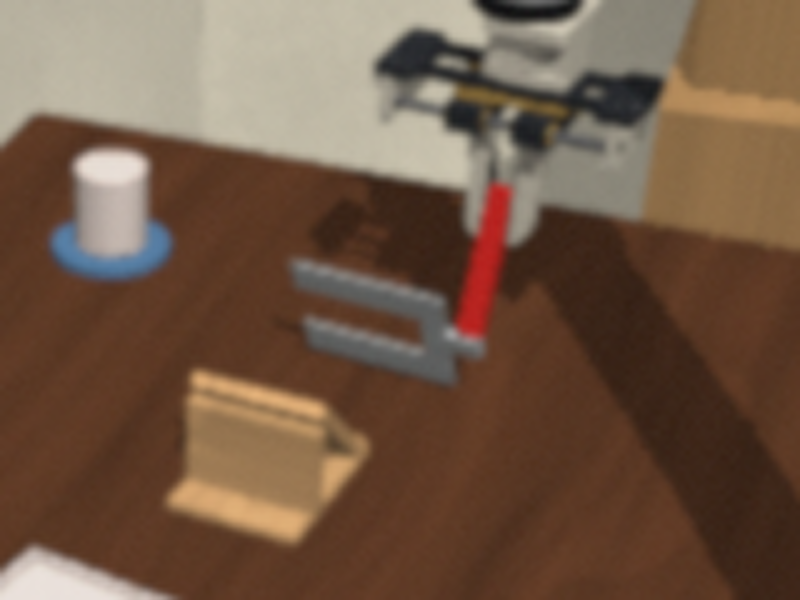

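Call:
servo_tool([
  [[0,0.2,0.5,0,-1],[0,0.5,1,0,-1],[0.1,1,1.5,0,-1],[0.1,1.5,2,0,-1],[0.2,2,2.0,0,-1],[0.2,2.5,2.0,0,-1],[0.2,2.5,2.0,0,-1],[0.2,2.5,2.0,0,-1]],
], grip_force=3.5)

```text
clock: 24.03
tool_pos: [0.4746, -0.4998, 0.1198]
ee_rot: [0.002, 0.738, 0.674, 0.003]
contact_force: [-0.2, 0.6, -0.8]
width: 0.0181
```

```bash
python3 -c "
from h import *
s,R=st();print(s['wrist_torque'],np.degrees(np.arctan2(R[1,1],R[0,1])))
crop(cam('side'),240,60,400,180,5,'s24');crop(cam('top'),412,130,512,280,4,'t24')"
```

```text
t 24.03 tcp [ 0.4746 -0.4998  0.1198] z-axis [ 0.007  0.001 -1.   ] y-axis [ 0.996 -0.09   0.006] w 0.0181 F [-0.2  0.6 -0.8]
q [ 0.868  0.743 -0.161  1.379  0.121  1.025  0.596]
[-0.10366363  0.03119568  0.02560338] -5.173940228804106
```

View pics/s24.png

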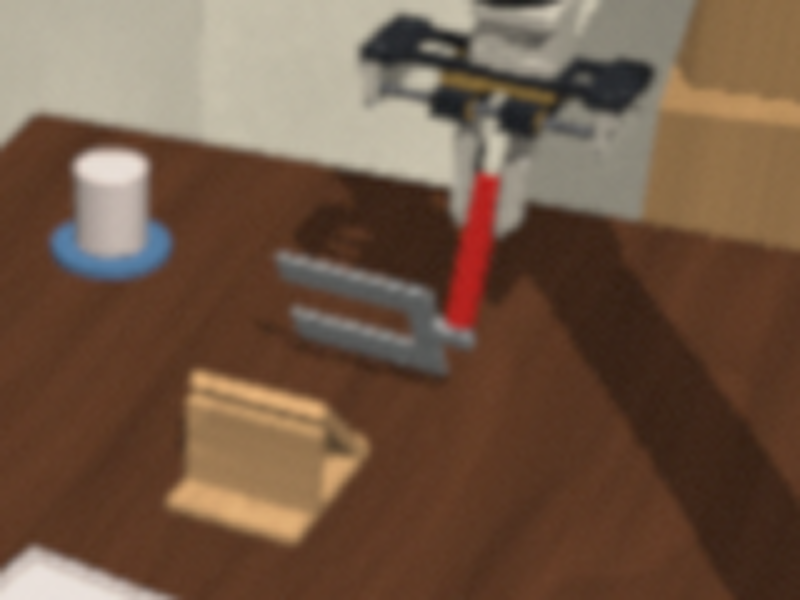

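View pics/t24.png

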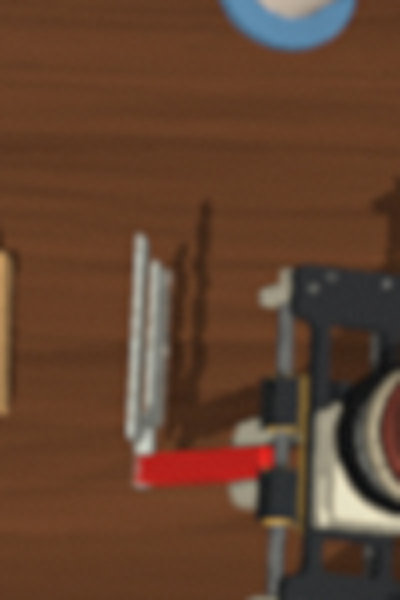

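Call:
servo_tool([
  [[0,0,-0.7,0,-1],[0,0,-1.4,0,-1],[0,0.3,-1.8,0,-1],[0.1,1,-1.8,0,-1],[0.2,1.8,-1.8,0,-1],[0.2,2.6,-1.9,0,-1],[0.3,3.4,-2.0,0,-1],[0.4,4.2,-2.2,0,-1]],
], grip_force=5)

```text
clock: 24.8
tool_pos: [0.4789, -0.4575, 0.0983]
ee_rot: [0.002, 0.738, 0.674, 0.003]
contact_force: [0.1, 1.1, -1.4]
width: 0.0178
```

```bash
python3 -c "
from h import *
s,R=st();print(s['wrist_torque'],np.degrees(np.arctan2(R[1,1],R[0,1])))
crop(cam('side'),240,60,400,180,5,'s25');crop(cam('top'),402,130,502,280,4,'t25')"
```

```text
t 24.80 tcp [ 0.4789 -0.4575  0.0983] z-axis [ 0.008  0.    -1.   ] y-axis [ 0.996 -0.09   0.007] w 0.0178 F [ 0.1  1.1 -1.4]
q [ 0.821  0.723 -0.158  1.492  0.124  0.931  0.538]
[-0.07813366  0.0068694  -0.03156814] -5.187615294469434
```

View pics/s25.png

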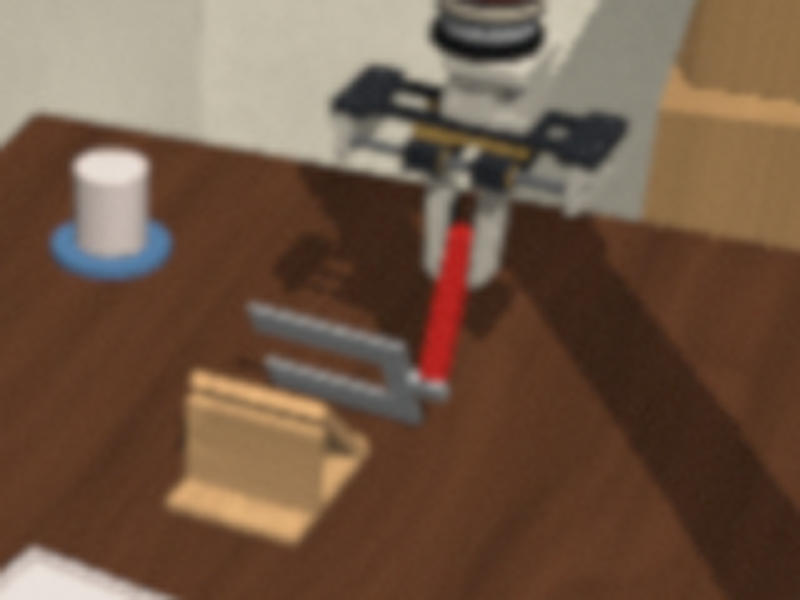

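View pics/t25.png

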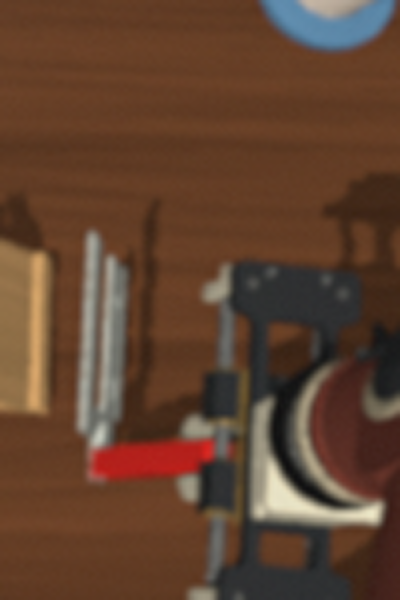

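```bash
python3 -c "
from h import *
S=cam('side');T=cam('top')
for t in [(93,235),(117,260)]:
  for s in [(250,305),(268,360)]:
    p,e=tri(T,(402+t[0]/4,130+t[1]/4),S,(240+s[0]/5,60+s[1]/5));print(t,s,p.round(4),e.round(4))
t,s=(97,465),(435,380); p,e=tri(T,(402+t[0]/4,130+t[1]/4),S,(240+s[0]/5,60+s[1]/5));print('base',p,e)
"
```

```text
(93, 235) (250, 305) [ 0.6143 -0.4077  0.1014] 0.0031
(93, 235) (268, 360) [ 0.617  -0.4317  0.0438] 0.0217
(117, 260) (250, 305) [ 0.6098 -0.4225  0.0937] 0.0156
(117, 260) (268, 360) [ 0.6126 -0.4481  0.0343] 0.0023
base [ 0.47801822 -0.41887462  0.0655098 ] 0.004948098270623434
```

Call:
servo_tool([
  [[-0.1,-1.5,-0.2,0,-1],[-0.3,-3,-0.7,0,-1],[-0.3,-3.4,-1.4,0,-1],[-0.3,-2.8,-1.5,0,-1],[-0.2,-2.0,-1.6,0,-1],[-0.1,-1.2,-1.7,0,-1],[0,-0.4,-1.9,0,-1],[0,0.3,-2.1,0,-1]],
], grip_force=5)

```text
clock: 25.67
tool_pos: [0.4797, -0.4551, 0.078]
ee_rot: [0.003, 0.738, 0.674, 0.003]
contact_force: [0.2, 1.1, 4.3]
width: 0.018
```

```bash
python3 -c "
from h import *
s,R=st();print(s['wrist_torque'],np.degrees(np.arctan2(R[1,1],R[0,1])))
crop(cam('side'),240,60,400,180,5,'s26');crop(cam('top'),402,130,502,280,4,'t26')"
```

```text
t 25.67 tcp [ 0.4797 -0.4551  0.078 ] z-axis [ 0.009 -0.001 -1.   ] y-axis [ 0.996 -0.09   0.009] w 0.0180 F [0.2 1.1 4.3]
q [ 0.816  0.744 -0.155  1.516  0.128  0.885  0.531]
[ 0.05192033 -0.30160619  0.03424878] -5.178819941264974
```

View pics/s26.png

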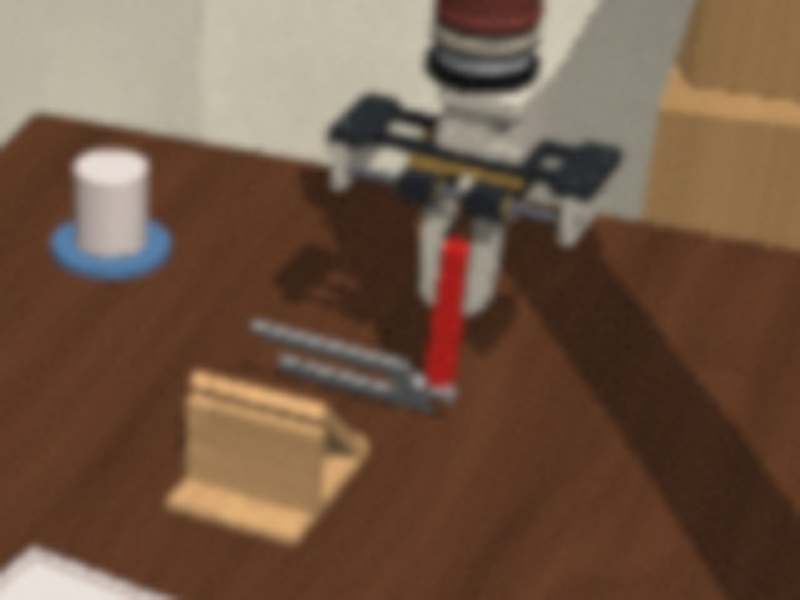

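View pics/t26.png

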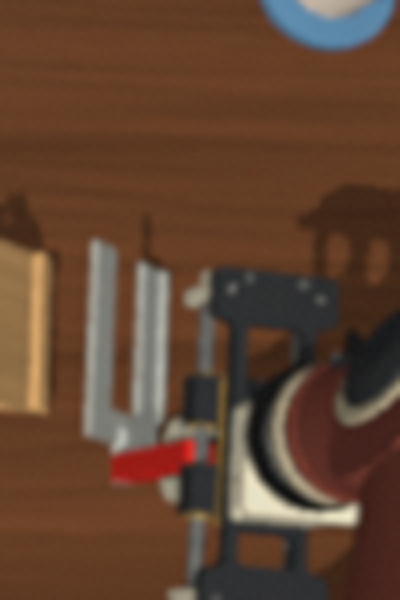

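```bash
python3 -c "
from h import *
S=cam('side');T=cam('top')
P=[]
for n,t,s in [('Lo',(92,238),(252,322)),('Li',(115,243),(0,0)),('Ri',(138,262),(283,356)),('top',(0,0),(455,242)),('base',(120,470),(440,385))]:
    if 0 in t or 0 in s: continue
    p,e=tri(T,(402+t[0]/4,130+t[1]/4),S,(240+s[0]/5,60+s[1]/5));print(n,p.round(4),e.round(4)); P.append(p)
d=P[0]-P[1];print(np.degrees(np.arctan2(d[2],d[1])))
"
```

```text
Lo [ 0.6152 -0.4136  0.0843] 0.0046
Ri [ 0.6097 -0.4646  0.0299] 0.0081
base [ 0.4778 -0.439   0.0501] 0.0022
46.88801476293974
```

```bash
python3 -c "
from h import *
S=cam('side');T=cam('top')
p,e=tri(T,(391.9,184.75),S,(278.7,133.2));print('orig Lo',p.round(4),e.round(4))
"
```

```text
orig Lo [ 0.6243 -0.3279  0.0922] 0.0018
```

Call:
servo_tool([
  [[0,0,0,0,-1],[0,0,0,0,-1],[0,0,0,0,-1],[0,0,1,0,-1],[0,0,4,0,-1],[0,0,7,0,-1],[0,0,9,0.3,-1],[0,0,10,0.3,-1]],
], grip_force=60)

```text
clock: 26.63
tool_pos: [0.4787, -0.4571, 0.1798]
ee_rot: [0.004, 0.737, 0.676, 0.002]
contact_force: [0.2, -0.9, -0.8]
width: 0.0176
```

```bash
python3 -c "
from h import *
s,R=st();print(s['wrist_torque'],np.degrees(np.arctan2(R[1,1],R[0,1])))
crop(cam('side'),260,40,380,130,6,'s27');crop(cam('top'),402,130,502,250,5,'t27')"
```

```text
t 26.63 tcp [ 0.4787 -0.4571  0.1798] z-axis [ 0.009 -0.003 -1.   ] y-axis [ 0.996 -0.087  0.009] w 0.0176 F [ 0.2 -0.9 -0.8]
q [ 0.824  0.642 -0.167  1.404  0.108  1.096  0.554]
[-0.05869967 -0.00121555 -0.01947291] -4.966001034602725
```

View pics/s27.png

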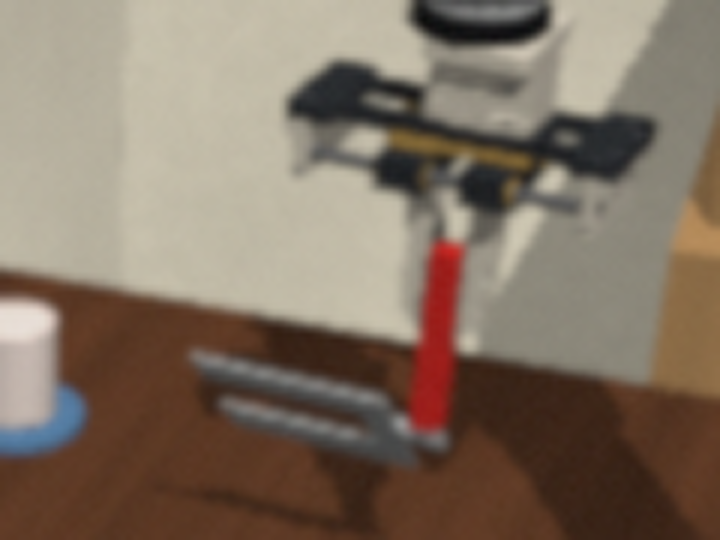

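View pics/t27.png

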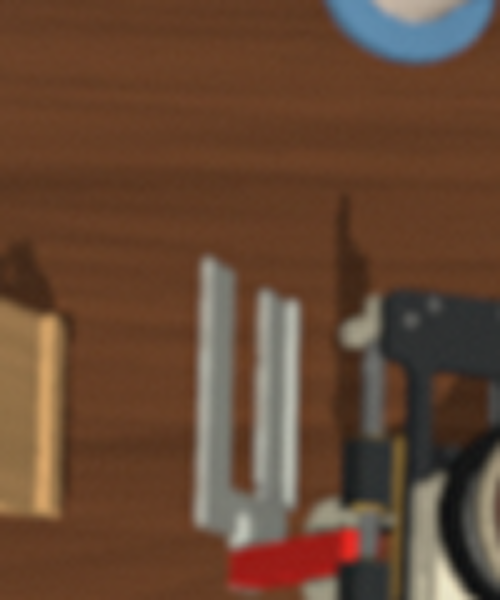

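```bash
python3 -c "
from h import *
S=cam('side');T=cam('top');P={}
for n,t,s in [('Lo',(204,258),(192,355)),('Ri',(258,292),(222,402)),('htop',(350,545),(447,248))]:
    p,e=tri(T,(402+t[0]/5,130+t[1]/5),S,(260+s[0]/6,40+s[1]/6));print(n,p.round(4),e.round(4)); P[n]=p
d=P['Lo']-P['Ri'];print(np.degrees(np.arctan2(d[2],d[1])))
print('shift to orig by Lo',np.array([.6243,-.3279,.0922])-P['Lo'],'by htop',np.array([.4853,-.3533,.173])-P['htop'])
"
```

```text
Lo [ 0.6151 -0.4197  0.1814] 0.004
Ri [ 0.6115 -0.4675  0.1289] 0.0032
htop [ 0.4782 -0.4448  0.261 ] 0.0047
47.669292207712296
shift to orig by Lo [ 0.00920448  0.09178623 -0.08921508] by htop [ 0.00710622  0.09151206 -0.08798106]
```

Call:
servo_tool([
  [[0.1,1.5,0,0.1,-1],[0.3,4,0,0.1,-1],[0.5,6.5,-0.5,0.1,-1],[0.7,8.5,-2,0.1,-1],[0.8,9.1,-4,0.1,-1],[0.8,9.1,-6,0.1,-1],[0.8,9.1,-7.5,0.1,-1],[0.8,9.1,-7.8,0.1,-1]],
], grip_force=60)

```text
clock: 27.5
tool_pos: [0.4838, -0.3646, 0.0942]
ee_rot: [-0.001, 0.736, 0.677, 0.001]
contact_force: [-0.3, -0.5, 2.3]
width: 0.0176
```

```bash
python3 -c "
from h import *
s,R=st();print(s['wrist_torque'],np.degrees(np.arctan2(R[1,1],R[0,1])))
crop(cam('side'),260,60,360,180,5,'s28');crop(cam('top'),355,150,455,270,5,'t28')"
```

```text
t 27.50 tcp [ 0.4838 -0.3646  0.0942] z-axis [ 0.     0.003 -1.   ] y-axis [ 0.996 -0.085  0.   ] w 0.0176 F [-0.3 -0.5  2.3]
q [ 0.709  0.652 -0.161  1.664  0.128  0.837  0.41 ]
[-0.57531958  0.01488872 -0.01750448] -4.848665455234172
```

View pics/s28.png

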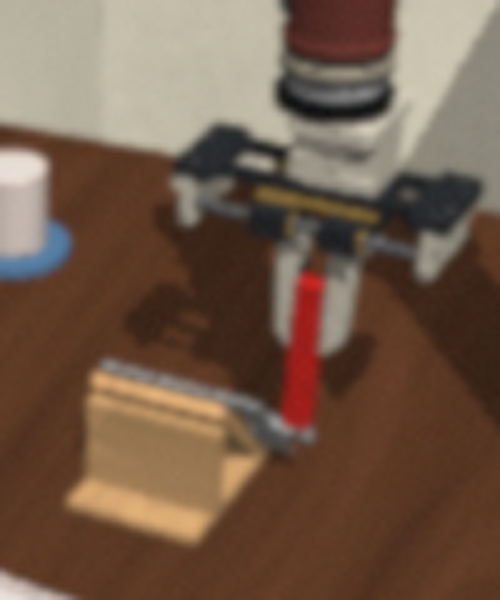

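View pics/t28.png

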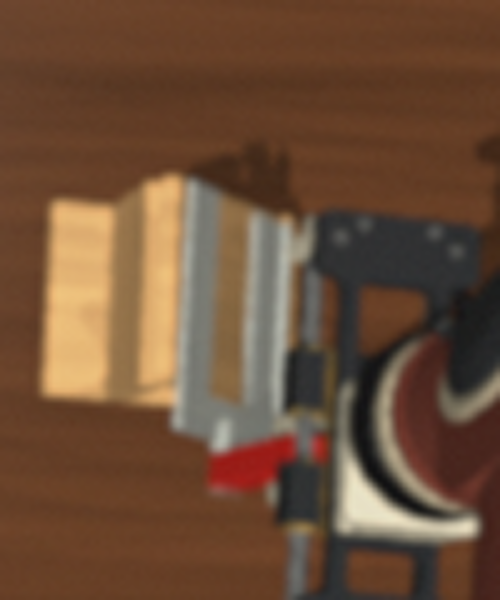

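Call:
servo_tool([
  [[0.1,0,0.3,0,-1],[0.3,0,0.3,0,-1],[0.3,0,0.2,0,-1],[0.3,0,0,0,-1],[0.3,0,-0.2,0,-1],[0.3,0,-0.3,0,-1],[0.3,0,-0.4,0,-1],[0.3,0,-0.4,0,-1]],
], grip_force=8)

```text
clock: 28.27
tool_pos: [0.4872, -0.3639, 0.0922]
ee_rot: [-0.001, 0.737, 0.676, 0.002]
contact_force: [-1.2, -0.6, 2.5]
width: 0.0184
```

```bash
python3 -c "
from h import *
s,R=st();print(s['wrist_torque'],np.degrees(np.arctan2(R[1,1],R[0,1])))
S=cam('side');T=cam('top')
crop(S,260,105,340,175,9,'s29');crop(T,355,170,435,260,8,'t29')"
```

```text
t 28.27 tcp [ 0.4872 -0.3639  0.0922] z-axis [ 0.001  0.004 -1.   ] y-axis [ 0.996 -0.085  0.001] w 0.0184 F [-1.2 -0.6  2.5]
q [ 0.706  0.658 -0.161  1.658  0.127  0.837  0.407]
[-0.05809726 -0.01557689  0.06862463] -4.871838309646751
```

View pics/s29.png

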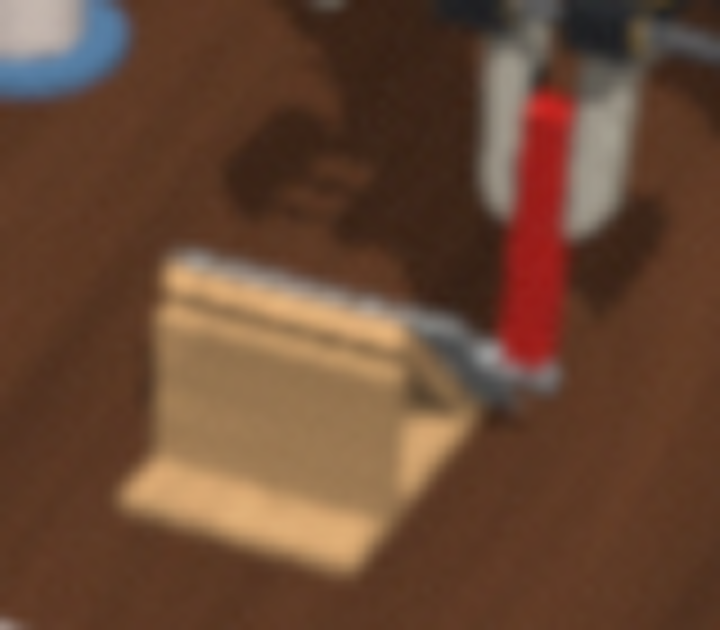

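View pics/t29.png

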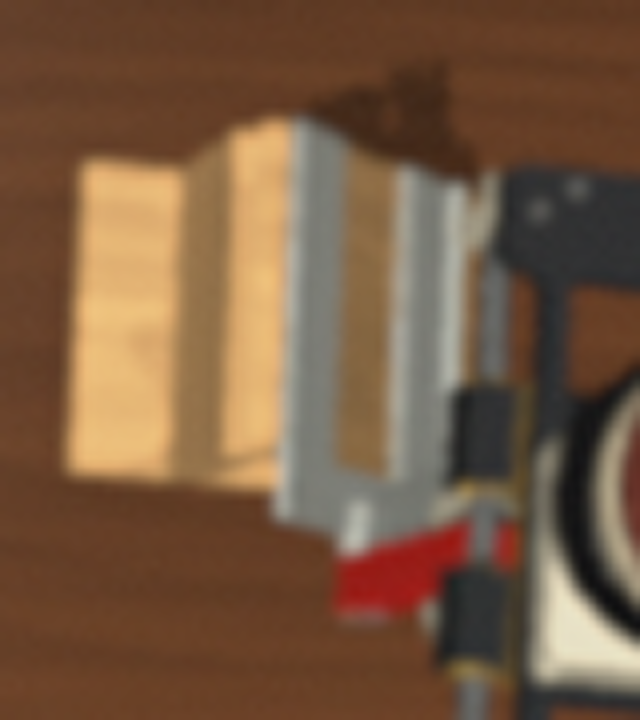

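Call:
servo_tool([
  [[0,0,0,0,-0.6],[0,0,0,0,-0.5],[0,0,0,0,-0.3],[0,0,0,0,0],[0,0,0,0,0.3],[0,0,0,0,0.6],[0,0,0,0,0.8],[0,0,0,0,0.8]],
], grip_force=8)

```text
clock: 29.03
tool_pos: [0.4872, -0.3638, 0.0921]
ee_rot: [-0.001, 0.737, 0.676, 0.002]
contact_force: [-0.1, -0.5, 0.8]
width: 0.0584
```

```bash
python3 -c "
from h import *
s,R=st()
S=cam('side');T=cam('top')
crop(S,260,85,360,175,8,'s30');crop(T,355,170,435,260,6,'t30')"
```

```text
t 29.03 tcp [ 0.4872 -0.3638  0.0921] z-axis [ 0.001  0.004 -1.   ] y-axis [ 0.996 -0.085  0.001] w 0.0584 F [-0.1 -0.5  0.8]
q [ 0.706  0.658 -0.161  1.658  0.127  0.837  0.407]
```

View pics/s30.png

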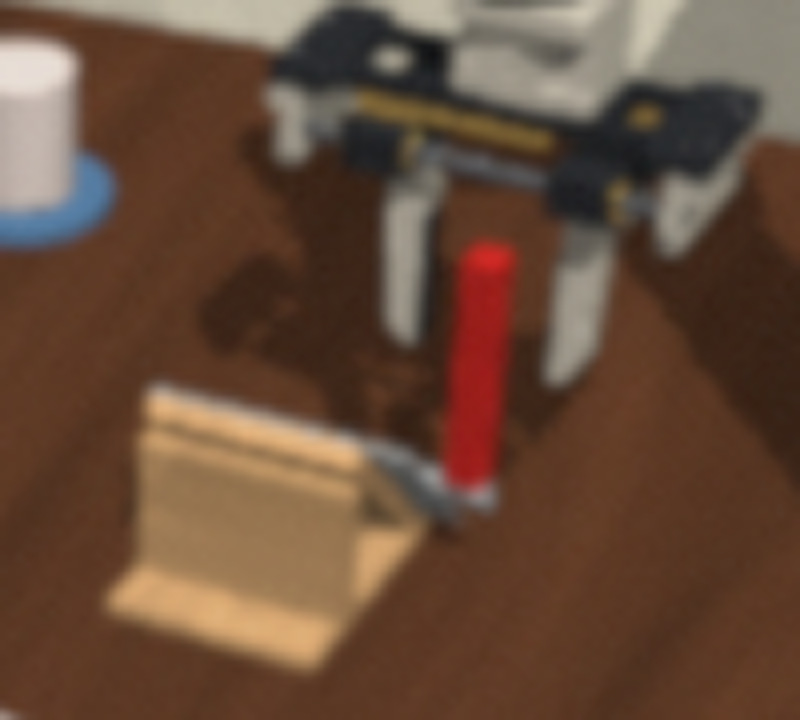

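View pics/t30.png

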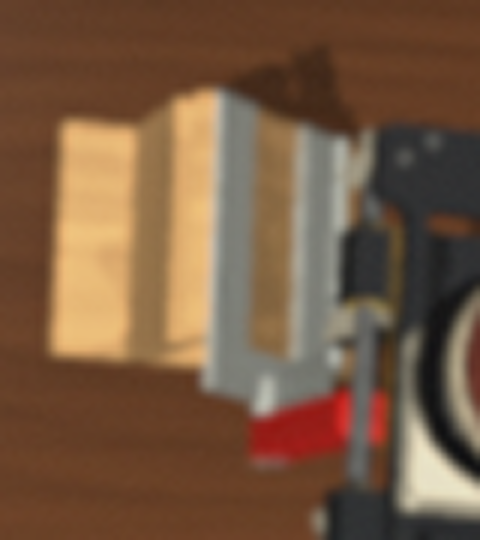

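Call:
servo_tool([
  [[0,0,0,0,1],[0,0,0,0,1],[0,0,0,0,1],[0,0,2,0,1],[0,0,5,0,1],[0,0,8.5,0,1],[0,0,12,0,1],[0,0,14,0,1]],
])

```text
clock: 29.8
tool_pos: [0.4887, -0.3647, 0.2365]
ee_rot: [0.002, 0.737, 0.676, 0.003]
contact_force: [0.6, -0.6, -0.1]
width: 0.0929
```

Call:
servo_tool([
  [[0,-1,2,0,1],[-1,-4,4,0,1],[-2,-8,5,0,1],[-3,-11,5,0,1],[-4,-14,5,0,1],[-4,-15,5,0,1],[-4,-15,5,0,1],[-4,-15,5,0,1]],
])

```text
clock: 30.47
tool_pos: [0.4487, -0.5142, 0.2859]
ee_rot: [0.001, 0.737, 0.676, 0.003]
contact_force: [0.3, -0.4, 0.0]
width: 0.0929
```

```bash
python3 -c "
from h import *
s,R=st()
S=cam('side');T=cam('top')
crop(S,170,85,340,240,4.5,'s31');crop(T,200,90,440,260,3,'t31');crop(T,355,170,435,260,8,'t31b')
f=T['frame'].astype(int); m=((f[...,0]>120)&(f[...,2]<90)&(f[...,0]-f[...,2]>80)).astype(np.uint8); m[:, :230]=0; m[:,330:]=0
c=max(cv2.findContours(m,0,1)[0],key=cv2.contourArea); w=np.array([onz(T,tuple(map(float,p[0])),.014)[:2] for p in c],np.float32); print(cv2.minAreaRect(w))
"
```

```text
t 30.47 tcp [ 0.4487 -0.5142  0.2859] z-axis [ 0.006  0.002 -1.   ] y-axis [ 0.996 -0.085  0.006] w 0.0929 F [ 0.3 -0.4  0. ]
q [ 0.903  0.616 -0.158  1.15   0.086  1.379  0.672]
((0.6051146388053894, -0.07948781549930573), (0.08187352865934372, 0.08256515115499496), 80.64865112304688)
```

View pics/s31.png

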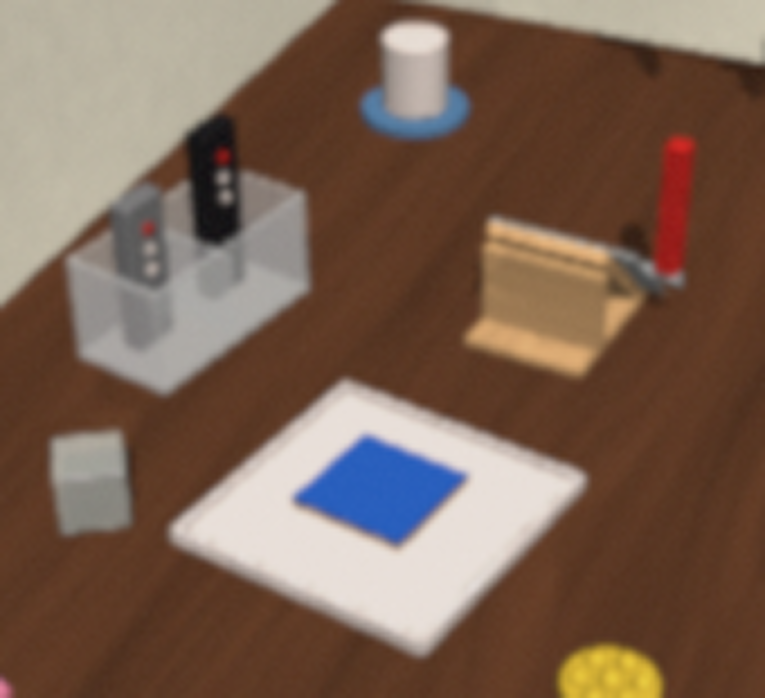

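View pics/t31.png

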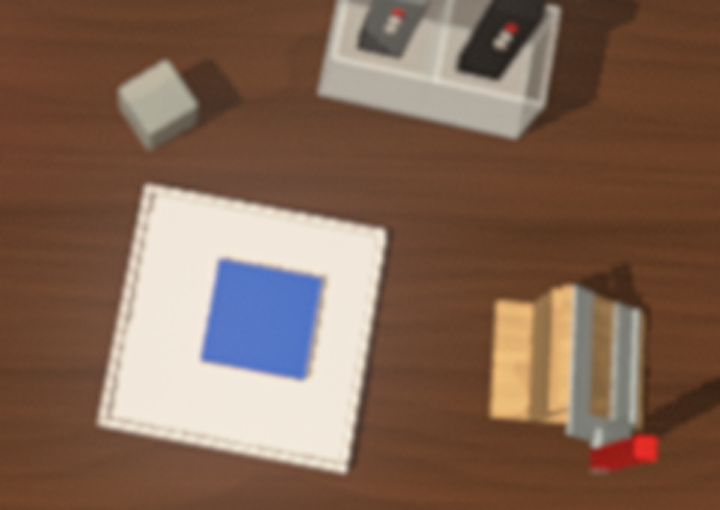

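View pics/t31b.png

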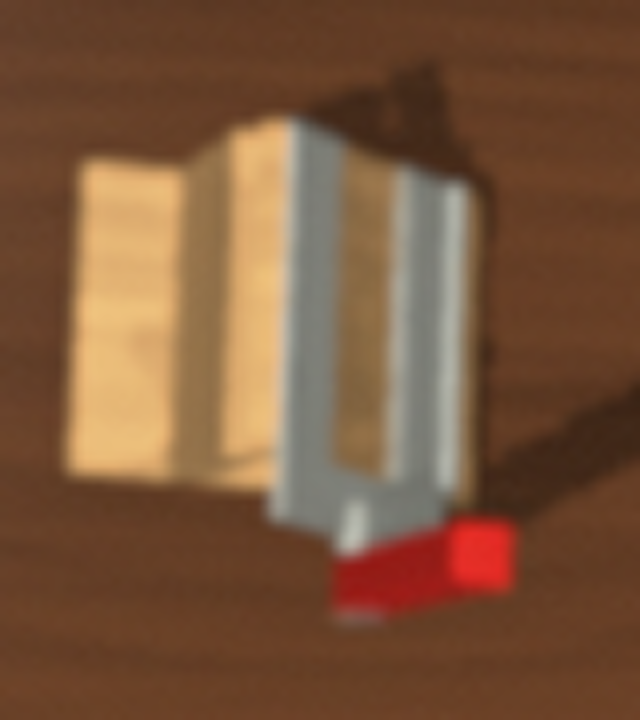

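The last pictures show the coaster blue face up near the tray's centre (px 288,197 in the top view). The spatula looks the same as in the first picture (lip and handle top at the same pixels), and the cube has not moved. Handing in.

```bash
python3 -c "
from bench import bot
print(bot.finish_job())"
```

```text
the job is handed in; nothing more can be done
None
```

The coaster lies flat, blue face up, near the middle of the white tray, and the spatula is back on its rest, let go. I handed the job in at about 30.6 s of the 56 s allowed.

**How it was done:** The moves allow only shifts and a turn about the vertical, so the wrist could not tilt the spatula. I loosened the grip and let the spatula pivot between the finger pads, with its right edge on the tray floor. That levelled it for sliding under the coaster, then rolled it past vertical low over the tray until the coaster toppled over the lip. I undid the roll just above and against the table, then placed the spatula on its rest. The tipping was therefore not a literal turn of the wrist.

**Last checks:**
- **Coaster:** Its blue face is centred about 16 mm from the tray centre and parallel to it. It measured 82 x 83 mm, because the colour mask trims the edges of the 90 mm face.
- **Spatula:** It overlays the first picture, with the lip, handle top and fork edge at the same pixels.
- **Other things:** The glass cube looks untouched, the gripper was never seen touching the coaster, and the arm is clear of everything.

**What did not go cleanly:**
- An early trial lift ran joint 6 to its upper limit (1.983 read against 1.98 given), with a brief reading of about 58 N. I backed off at once; whether that counts as passing the range I cannot tell.
- The handle slid about 2 cm between the pads during the pivots; the later measurements allowed for it.

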